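# Hang the slatwall bins and stow disinfected dibbers

### The job

Hang every loose grey bin in the top groove of the slatwall: tilt its front up so that the lip goes into the groove, then turn it down until it hangs level and square with the lip behind the upper slat, anywhere along the groove. Once all the bins hang, take the dibbers from their block one at a time, the long one first: while holding it, dip its point for about a second deep into the white dip pot, below half the pot's height, then put it point down into one of the hung bins and leave it there. Keep the dip pot standing upright and leave all the other things on the bench where they are.

Things in the scene. Friction and masses are not known exactly. Their poses are not given: they have to be found in the camera images.
- slatwall: low stand-up slatwall of three level aluminium slats, 560 mm wide (y), 200 high, fixed, facing the robot. Origin: foot of its front face, mid width; +x into the wall, away from the robot; z up. Slats 6 mm thick (x 0 to 6) at z 0-25, 55-150, 180-200. The top groove is the gap z 150-180, open behind; posts close it beyond |y| = 256
- groove (a point): middle of the lower front edge of the top groove (x 0, y 0, z 150 of the slatwall; same axes). A hung bin's tongue stands on this edge, its back on the middle slat: bin origin at slatwall x -40 to -46, z 74, lip top at z 186. The lip (36 mm high) cannot go straight in: with the bin's front raised 36 degrees it enters lip first, 4 mm to spare
- bin1: grey plastic bin, upright at first (may be absent: None). Origin: centre of underside; z up; back faces +x. 54 mm wide (y), 80 deep (x -40 to 40), walls and floor 3; sides and back 80 high, front and foremost 20 mm of the sides 70. At the top of the back a full-width tongue (z 76 to 80) runs back to x 56 and turns up into a lip (x 52 to 56, up to z 112). About 150 g
- bin2: grey plastic bin, upright at first (may be absent: None). Origin: centre of underside; z up; back faces +x. 54 mm wide (y), 80 deep (x -40 to 40), walls and floor 3; sides and back 80 high, front and foremost 20 mm of the sides 70. At the top of the back a full-width tongue (z 76 to 80) runs back to x 56 and turns up into a lip (x 52 to 56, up to z 112). About 150 g
- bin3: grey plastic bin, upright at first (may be absent: None). Origin: centre of underside; z up; back faces +x. 54 mm wide (y), 80 deep (x -40 to 40), walls and floor 3; sides and back 80 high, front and foremost 20 mm of the sides 70. At the top of the back a full-width tongue (z 76 to 80) runs back to x 56 and turns up into a lip (x 52 to 56, up to z 112). About 150 g
- bin4: grey plastic bin, upright at first (may be absent: None). Origin: centre of underside; z up; back faces +x. 54 mm wide (y), 80 deep (x -40 to 40), walls and floor 3; sides and back 80 high, front and foremost 20 mm of the sides 70. At the top of the back a full-width tongue (z 76 to 80) runs back to x 56 and turns up into a lip (x 52 to 56, up to z 112). About 150 g
- bin1_lip (a point): middle of the top edge of bin1's lip: (54, 0, 112) mm in the bin's frame; 12 mm lie between the lip and the outside of the back
- bin2_lip (a point): middle of the top edge of bin2's lip: (54, 0, 112) mm in the bin's frame; 12 mm lie between the lip and the outside of the back
- bin3_lip (a point): middle of the top edge of bin3's lip: (54, 0, 112) mm in the bin's frame; 12 mm lie between the lip and the outside of the back
- bin4_lip (a point): middle of the top edge of bin4's lip: (54, 0, 112) mm in the bin's frame; 12 mm lie between the lip and the outside of the back
- block: fixed wooden block, 60 (x) x 160 (y) x 55 mm high, with two upright holes 23 mm wide and 45 deep at y = -45 and y = +45, in which the dibbers stand. Origin: centre of its underside
- dibber_long: long dibber, 150 mm, 90 g: steel shaft 18 mm thick, tapering over the lowest 30 to a blunt 8 mm tip, under a round wooden handle 32 mm thick from 80 (full thickness from 92) to 150 mm above the tip. Origin: the tip; z towards the handle. Stands loosely upright in the block, tip 10 mm above the bench. Centre of mass near 65. Either may be absent (None)
- dibber_short: short dibber, 120 mm: the same, but the wooden handle is 24 mm thick and reaches from 65 (full thickness from 77) to 120 mm above the tip; centre of mass near 50. Origin: the tip; z towards the handle
- dip_pot: white plastic cup, open, 84 mm across the mouth, 75 high, wall 4 mm, about 350 g, loose. Origin: centre of its underside
- pot_axis (a point): centre of the dip pot's underside
- plant_pot: empty black plastic plant pot, 90 mm across, 85 high. Bystander; origin at its underside
- clay_pot: empty terracotta pot, 70 mm across, 60 high. Bystander; origin at its underside
- spray: clear bottle with white cap, 64 mm across, 130 high. Bystander; origin at its underside
- label_box: open wooden box, 70 x 100 x 45 mm. Bystander; origin at its underside
- twine: cork-brown spool standing up, 60 mm across, 50 high. Bystander; origin at its underside
Things that resemble listed ones, but are neither listed nor needed, are in the scene too. What is shaped like the dibber_short but red is not meant.

How it is judged:
By the outcome, as a careful person would: the job done as asked, in the order asked, and still so for the second after the job is handed in, with the robot touching nothing.
Of bin1, bin2, bin3, bin4 only 3 to 4 are there at a start; the rules pass over those that are not, and their reading is None.
Of dibber_long, dibber_short only 1 to 2 are there at a start; the rules pass over those that are not, and their reading is None.
At some moment in a run one of bin1, bin2, bin3, bin4, dip_pot may be knocked a few centimetres aside while the robot is not near it.
It also fails if it takes over 210 s, if anything falls off the work surface, if the arm or the gripper's body presses on something with over 40 N, if the wrist force passes 120 N, or if a joint passes its speed limit or range.

### The arm

A 7-joint arm with a two-finger parallel gripper is mounted at the origin on the work surface. World frame = base frame: x ahead of the robot, y to its left, z up, the work surface at z = 0. Lengths are in m, angles in rad, forces in N, time in s.
With the tool pointing down it reaches from about 0.4 to 0.925 m from the base axis. Payload 4.1 kg.
Tool frame: the origin (TCP) lies at the very end of the fingers, on their centre line; the grasp point (between the pads) lies 19 mm behind it (grip_point_offset is the distance from the TCP to the grasp point, in m); z points along the fingers, y is the direction in which the jaws open and shut (so a half turn about z gives the same grasp; the last joint's range is limited). The gripper opens to 85 mm and grips with 20 to 120 N. Pads are 22 mm wide; open, the fingers measure 114 mm over their backs; the gripper's body (76 mm by 85 mm) begins 54 mm behind the grasp point. The pads swing forward as they close: fully open they stand 13 mm farther back than shut.
Start: joints at [1.188, 0.398, 0.045, 1.537, -0.019, 1.207, -0.051], TCP at [0.182, -0.624, 0.231] pointing down, gripper open.
Joint ranges: [-2.82, 2.82], [-0.49, 2.23], [-1.37, 1.46], [0, 2.46], [-1.36, 4.5], [0.23, 2], [-2.94, 2.94]. Speed limits (rad/s): [2.57, 2.57, 3.14, 3.14, 3.14, 3.14, 3.14].

### API

Orientations are given as a unit quaternion [w, x, y, z].
In Python, from workcell import * gives the robot as it stands.
- The arm moves only by the tool servo_tool, never from a script. Its argument "steps" is one flat list of numbers, 5 for each row, row after row: the shift along the tool's x, y, z each as a share of 0.5 m, from -1 to 1, then the turn about the tool's z as a share of 45 degrees, from -1 to 1, then the closure, from 0 (fully open) to 1 (shut). In form: [tx, ty, tz, turn, fingers, tx, ty, tz, turn, fingers, ...]. A call has 1 to 12 rows; each row is the pose to reach, as a shift and turn from the pose commanded when the call began, along the tool's axes at that moment; what a row does not reach only later rows make up. A row lasts 1/12 s, in which the tool goes at most 41.7 mm and 7.16 degrees, less where a joint would pass 70% of its speed; a pose out of reach is approached as far as the arm can. A call with a number of a shift or a turn outside -1 to 1 is refused whole. A call with a gripper value outside its range is refused whole. The fingers move at their own pace and stop on an object; "squeeze" is the grip in N (left out, the last holds). Time passes only in rows, so rows that repeat a pose let the fingers close. It gives the time, the measured TCP pose, the force and the opening at its end, in the units of the state.
- state(): the state, without advancing time (a new reading comes with each control period).
- get_image(name): name is "side" or "top"; returns a dict with "img" (400x640x3 uint8, red, green, blue), "depth" (400x640 float32, m along the optical axis (not along the pixel's ray), 0 where there is no reading), "vfov" (degrees; the focal length in pixels is half the picture's height over the tangent of half this angle, whatever the lens; pixels are square), "cx", "cy" (the principal point, pixels), "D" ([k1, k2, p1, p2, k3] as OpenCV has them; the pictures are not rectified), "world_to_cam" (4x4, takes a point from world to camera coordinates). Camera axes: x right, y down, z forward; pixel columns grow to the right and rows downward; lengths in m; the calibration is good to about 2 mm. A picture is of the moment at which its call begins.
- finish_job(): hands the job in, once; it reports no verdict.
Trained networks look in a picture, given as the dict that the camera call returned (one of the last four; its "shot" number tells which), for a name from the list of things; names that differ only in an ending like _2 or _b are one class to them, and where a whole thing is asked for, a point or a joint stands for the part that bears it (a point fixed in the world has none). Each returns a list of dicts, best first, with "score" (0 to 1); they miss things now and then, are a little off and sometimes report something else, mostly with a low value. They report only what shows in the picture. A call takes as long as a camera call. They do not tell look-alikes from the thing itself.
- look_for(picture, thing): "point" ([x, y, z] in m, in the coordinates of the camera as it stood for that picture, good to about 4 mm: the middle of the surface that is visible of it).
- masks_of(picture, thing): "mask" (400x640 bool, what is visible of it).
The state is a dict: "time_s": time; "joint_pos": joint angles; "qvel": joint speeds; "tau": joint torques, N m; "ee_pos": TCP position; "ee_rot": TCP orientation; "wrist_force": force on the tool from outside, world axes, zero at the start; "moment": the same for the moment, N m; "grip_width": finger opening in m.
Only numpy, scipy, OpenCV 4.12 (cv2) and the standard library are available. Lean on these libraries where they do the work, as an engineer would, in place of code of your own. Each camera call takes 0.05 s, during which the arm holds its last target.

## Working session

There is one attempt and no reset: what is moved stays moved. The work goes in short steps, Python scripts to look and compute and a tool call to move; the robot and the scene stay as the last step left them, time stands still between calls to the robot, and variables do not carry over. Pictures are saved under pics/ and viewed, and the job is handed in when it is done.

Besides the shell and the picture viewer there is one more tool, called after "Call:" as name(argument=value, ...) on one line, values as JSON. servo_tool: Moves the arm, as the interface text tells. Its arguments: {"type":"object","properties":{"steps":{"type":"array"},"squeeze":{"type":"number"}},"required":["steps"]}

```bash
ls -la; mkdir -p pics; cat > h.py <<'E'
from workcell import *
import numpy as np, cv2
from scipy.spatial.transform import Rotation as R
def K(p):
    f=p["img"].shape[0]/2/np.tan(np.radians(p["vfov"])/2)
    return np.array([[f,0,p["cx"]],[0,f,p["cy"]],[0,0,1]])
def cam2w(p,X):
    T=np.linalg.inv(p["world_to_cam"]); X=np.atleast_2d(X); return X@T[:3,:3].T+T[:3,3]
def proj(p,X):
    T=np.array(p["world_to_cam"]); r=cv2.Rodrigues(T[:3,:3])[0]
    return cv2.projectPoints(np.atleast_2d(np.array(X,float)),r,T[:3,3],K(p),np.array(p["D"],float))[0][:,0]
def cloud(p,mask=None):
    d=p["depth"]; m=d>0
    if mask is not None: m=m&mask
    v,u=np.nonzero(m); q=cv2.undistortPoints(np.stack([u,v],1).astype(float)[:,None],K(p),np.array(p["D"],float))[:,0]
    z=d[v,u]; return cam2w(p,np.c_[q*z[:,None],z]),np.c_[u,v]
def save(p,n): cv2.imwrite("pics/"+n,p["img"][...,::-1])
E
python3 - <<'E'
from h import *
s=state(); print(s); print(R.from_quat(np.roll(s['ee_rot'],-1)).as_matrix().round(3))
for n in ("side","top"):
    p=get_image(n); save(p,n+"0.png"); print(n,p["vfov"],p["cx"],p["cy"],p["D"],np.linalg.inv(p["world_to_cam"]).round(3).tolist())
E
```

```text
total 12
drwxr-xr-x  3 agent agent 4096 Dec  6 06:15 .
drwxr-xr-x 23 root  root  4096 Dec  6 06:15 ..
drwxr-xr-x  2 agent agent 4096 Dec  6 06:15 pics
{'time_s': 0.0, 'joint_pos': array([ 1.18797793,  0.3991813 ,  0.04503532,  1.53786899, -0.01874786,
        1.20688363, -0.05071621]), 'qvel': array([ 0.00049597,  0.00062945, -0.00141761,  0.00031164, -0.0017487 ,
        0.00065516, -0.00140515]), 'tau': array([ 9.11456937e-05, -4.75121641e+01,  1.36467844e+00, -2.54220146e+01,
        1.15709580e-02,  9.49511508e-03,  9.07846598e-07]), 'ee_pos': array([ 0.1818752 , -0.62338585,  0.23027528]), 'ee_rot': array([-9.42786670e-04,  9.89941828e-01,  1.41471750e-01, -1.79578221e-04]), 'wrist_force': array([-0.61500492, -0.49881696, -0.09353207]), 'moment': array([ 0.02511671,  0.00960149, -0.0487787 ]), 'grip_width': 0.08601385350001621}
[[ 0.96   0.28  -0.001]
 [ 0.28  -0.96   0.002]
 [-0.    -0.002 -1.   ]]
side 48.32418093765439 323.7292690343854 194.10047368769267 [-0.03879297  0.          0.          0.          0.        ] [[0.954, -0.201, 0.222, 0.299], [-0.3, -0.636, 0.711, -0.797], [-0.001, -0.745, -0.667, 0.868], [0.0, 0.0, 0.0, 1.0]]
top 55.52619822649317 324.74529150960916 197.5563175595187 [-0.07182673  0.          0.          0.          0.        ] [[-0.012, -0.993, 0.116, 0.439], [-1.0, 0.012, 0.004, 0.017], [-0.005, -0.116, -0.993, 1.189], [0.0, 0.0, 0.0, 1.0]]
```

View pics/side0.png

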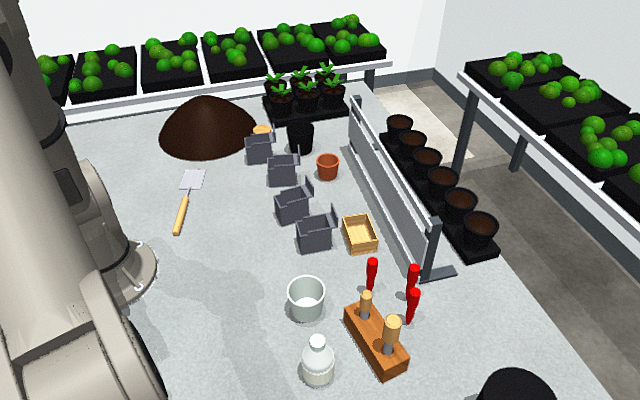

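View pics/top0.png

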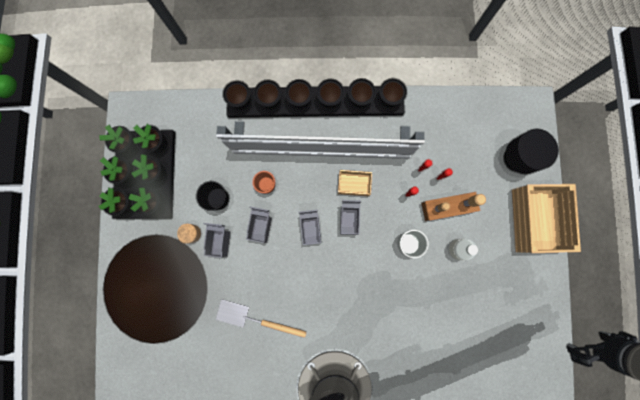

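```bash
python3 - <<'E'
from h import *
for n in ("top","side"):
    p=get_image(n)
    for t in ("bin1","slatwall","block","dibber_long","dibber_short","dip_pot"):
        m=masks_of(p,t); 
        print(n,t)
        for r in m[:7]:
            if r["score"]<.3: continue
            P,uv=cloud(p,r["mask"]); 
            if len(P)<5: continue
            print("  %.2f n=%d px %s lo %s hi %s med %s"%(r["score"],len(P),uv.mean(0).round(),np.percentile(P,3,0).round(3),np.percentile(P,97,0).round(3),np.median(P,0).round(3)))
    np.save(n+"_d.npy",p["depth"])
E
```

```text
top bin1
  0.84 n=651 px [259. 225.] lo [0.447 0.191 0.001] hi [0.534 0.25  0.091] med [0.494 0.226 0.029]
  0.82 n=640 px [309. 227.] lo [0.437 0.04  0.001] hi [0.527 0.094 0.111] med [0.486 0.069 0.007]
  0.81 n=783 px [216. 240.] lo [0.402 0.319 0.   ] hi [0.492 0.379 0.086] med [0.445 0.359 0.041]
  0.70 n=698 px [350. 216.] lo [ 0.464 -0.078  0.   ] hi [ 0.557 -0.025  0.111] med [ 0.516 -0.054  0.008]
top slatwall
  0.77 n=4086 px [321. 144.] lo [ 0.703 -0.241  0.001] hi [0.792 0.302 0.203] med [0.716 0.029 0.118]
top block
  0.77 n=887 px [447. 207.] lo [ 0.506 -0.427  0.011] hi [ 0.575 -0.284  0.06 ] med [ 0.538 -0.35   0.056]
  0.43 n=4269 px [321. 144.] lo [ 0.703 -0.242  0.   ] hi [0.796 0.304 0.203] med [0.716 0.03  0.115]
top dibber_long
  0.58 n=823 px [216. 241.] lo [0.4   0.319 0.   ] hi [0.492 0.379 0.106] med [0.445 0.357 0.038]
  0.45 n=180 px [475. 200.] lo [ 0.536 -0.418  0.064] hi [ 0.562 -0.393  0.163] med [ 0.548 -0.4    0.155]
top dibber_short
  0.43 n=58 px [412. 191.] lo [ 0.573 -0.241  0.058] hi [ 0.588 -0.223  0.123] med [ 0.58  -0.229  0.118]
  0.40 n=62 
[... 957 characters left out ...]
  0.054]
side dibber_long
  0.60 n=590 px [391. 332.] lo [ 0.537 -0.423  0.053] hi [ 0.565 -0.395  0.161] med [ 0.548 -0.414  0.138]
side dibber_short
  0.77 n=316 px [412. 303.] lo [ 0.626 -0.347  0.019] hi [ 0.644 -0.33   0.121] med [ 0.633 -0.341  0.094]
  0.76 n=291 px [371. 272.] lo [ 0.574 -0.245  0.003] hi [ 0.602 -0.22   0.121] med [ 0.582 -0.24   0.086]
  0.74 n=284 px [365. 303.] lo [ 0.526 -0.329  0.055] hi [ 0.545 -0.312  0.131] med [ 0.534 -0.325  0.108]
side dip_pot
  0.69 n=1384 px [306. 297.] lo [ 0.398 -0.274  0.005] hi [ 0.468 -0.198  0.076] med [ 0.434 -0.219  0.046]
  0.31 n=1219 px [359. 234.] lo [ 0.584 -0.122  0.   ] hi [ 0.656 -0.021  0.045] med [ 0.624 -0.065  0.018]
```

```bash
cat > fit.py <<'E'
from h import *
from scipy.optimize import least_squares
def B(x0,x1,y0,y1,z0,z1): return ((x0+x1)/2,(y0+y1)/2,(z0+z1)/2,(x1-x0)/2,(y1-y0)/2,(z1-z0)/2)
BIN=np.array([B(-40,40,-27,27,0,3),B(37,40,-27,27,0,80),B(-40,-37,-27,27,0,70),B(-40,-20,-27,-24,0,70),B(-40,-20,24,27,0,70),
 B(-20,40,-27,-24,0,80),B(-20,40,24,27,0,80),B(37,56,-27,27,76,80),B(52,56,-27,27,76,112)])/1000
def sdf(P):
    q=np.abs(P[:,None]-BIN[None,:,:3])-BIN[None,:,3:]
    return (np.linalg.norm(np.maximum(q,0),axis=2)+np.minimum(q.max(2),0)).min(1)
def rot(yaw,tilt): return R.from_euler('z',yaw)*R.from_euler('y',tilt)   # tilt>0: front up
def fitbin(P,x0,tilt=False,zfix=True):
    # params x,y,yaw,(z,tilt)
    def un(v):
        x,y,yaw=v[:3]; z=v[3] if len(v)>3 else 0; t=v[4] if len(v)>4 else 0
        return np.array([x,y,z]),rot(yaw,t)
    def f(v):
        o,r=un(v); return np.clip(sdf(r.inv().apply(P-o)),-.02,.02)
    s=least_squares(f,x0,loss='soft_l1',f_scale=.002,x_scale=[.01,.01,.1,.01,.1][:len(x0)])
    return s.x,np.median(np.abs(f(s.x)))
def see(p,thing,near=None,rad=.06,smin=.2):
    out=[]
    for r in masks_of(p,thing):
        if r["score"]<smin: continue
        P,_=cloud(p,r["mask"].astype(bool))
        if len(P)<20: continue
        m=np.median(P,0)
        if near is None or np.linalg.norm((m-near)[:2])<rad: out.append((r["score"],P))
    return out
E
cat > bins.py <<'E'
from fit import *
import sys
# merged clouds from both views
pt=get_image("top"); ps=get_image("side")
cl={}
allp=[q for p in (pt,ps) for q in see(p,"bin1",smin=.3)]
gr=[]
for s,P in allp:
    m=np.median(P,0)[:2]; P=P[P[:,2]>.008]
    for g in gr:
        if np.linalg.norm(g[0]-m)<.045: g[1].append(P); break
    else: gr.append([m,[P]])
for m,L in gr:
    P=np.vstack(L)
    if np.median(P[:,2])>.09: continue
    if len(P)>1500: P=P[np.random.default_rng(0).choice(len(P),1500,False)]
    best=min((fitbin(P,[m[0],m[1],a]) for a in (-.4,0,.4)),key=lambda r:r[1])
    print(len(L),"bin x %.4f y %.4f yaw %.1f deg  err %.4f"%(best[0][0],best[0][1],np.degrees(best[0][2]),best[1]))
E
python3 bins.py; python3 - <<'E'
from fit import *
for n in ("top","side"):
    p=get_image(n); P,_=cloud(p)
    m=(P[:,0]>.68)&(P[:,0]<.74)&(np.abs(P[:,1]-.03)<.24)
    for lo,hi in ((.065,.14),(.183,.197)):
        Q=P[m&(P[:,2]>lo)&(P[:,2]<hi)]
        x0=np.median(Q[:,0]); Q=Q[abs(Q[:,0]-x0)<.006]
        s=least_squares(lambda v:Q[:,0]-v[0]-v[1]*(Q[:,1]-.03),[.7,0],loss='soft_l1',f_scale=.001)
        print(n,lo,len(Q),s.x)
    W=P[(P[:,0]>.68)&(P[:,0]<.76)&(P[:,2]>.18)&(P[:,2]<.22)]
    print("y ext",np.percentile(W[:,1],[0.5,50,99.5]), "z",np.percentile(W[:,2],99))
E
```

```text
2 bin x 0.4836 y 0.2224 yaw -10.3 deg  err 0.0009
2 bin x 0.5033 y -0.0521 yaw -2.9 deg  err 0.0007
2 bin x 0.4756 y 0.0655 yaw 5.6 deg  err 0.0008
2 bin x 0.4386 y 0.3500 yaw -6.9 deg  err 0.0008
top 0.065 588 [0.71294671 0.04272344]
top 0.183 148 [0.71306262 0.04283317]
y ext [-0.24744509  0.0291754   0.31068607] z 0.20460631434145174
side 0.065 1038 [0.71432093 0.04169718]
side 0.183 227 [0.71444532 0.04139235]
y ext [-0.24801712 -0.06609489  0.31104176] z 0.202400598699819
```

```bash
cat > plan.py <<'E'
import numpy as np, heapq
# bin outline samples in profile (x,z), mm
def seg(a,b): 
    n=int(np.hypot(b[0]-a[0],b[1]-a[1])/1)+1; t=np.linspace(0,1,n+1)[:,None]; return np.array(a)+(np.array(b)-np.array(a))*t
pts=np.vstack([seg(a,b) for a,b in [((40,0),(40,76)),((40,76),(56,76)),((56,76),(56,112)),((56,112),(52,112)),((52,112),(52,80)),((52,80),(40,80)),((40,0),(0,0))]])
sl=[(3,12.5,3,12.5),(3,102.5,3,47.5),(3,190,3,10)]
def clr(ox,oz,th):
    c,s=np.cos(th),np.sin(th); X=pts[:,0]*c+pts[:,1]*s+ox; Z=-pts[:,0]*s+pts[:,1]*c+oz
    m=1e9
    for a,b,h,k in sl:
        qx=abs(X-a)-h; qz=abs(Z-b)-k
        d=np.hypot(np.maximum(qx,0),np.maximum(qz,0))+np.minimum(np.maximum(qx,qz),0); m=min(m,d.min())
    return m
px,pz=-10,60
def org(PX,PZ,th):
    c,s=np.cos(th),np.sin(th); return PX-(px*c+pz*s),PZ-(-px*s+pz*c)
XS=np.arange(-130,-40,1.); ZS=np.arange(95,190,1.); TH=np.radians(np.arange(0,47,2))
import functools
@functools.lru_cache(None)
def C(i,j,k): return clr(*org(XS[i],ZS[j],TH[k]),TH[k])
def path(k0,start=(-128,150),goal=(-53,135)):
    g=(int(goal[0]-XS[0]),int(goal[1]-ZS[0]),0); s=(int(start[0]-XS[0]),int(start[1]-ZS[0]),k0)
    best={s:(C(*s),0)}; h=[(-C(*s),0,s)]; par={}
    done=set()
    while h:
        c,l,n=heapq.heappop(h)
        if n in done: continue
        done.add(n)
        if n==g: break
        for d in [(a,b,e) for a in(-1,0,1) for b in(-1,0,1) for e in(-1,0,1)]:
            m=tuple(np.add(n,d))
            if not(0<=m[0]<len(XS) and 0<=m[1]<len(ZS) and 0<=m[2]<=k0) or m in done: continue
            v=min(-c,C(*m)); 
            if v<0.1: continue
            v=min(v,4)
            q=(-v,l+1+abs(d[2])*.5)
            if m not in best or q<best[m]: best[m]=q; par[m]=n; heapq.heappush(h,(q[0],q[1],m))
    if g not in done: return None
    r=[g]
    while r[-1]!=s: r.append(par[r[-1]])
    return -best[g][0],[(XS[a],ZS[b],round(np.degrees(TH[k])),round(C(a,b,k),1)) for a,b,k in r[::-1]]
if __name__=="__main__":
    for k in (12,15,18,20,22):
        r=path(k)
        print(np.degrees(TH[k]),None if r is None else r[0])
        if r: print([tuple(map(float,x)) for x in r[1]])
E
python3 plan.py
```

```text
24.000000000000004 1.0
[(-128.0, 150.0, 24.0, 47.5), (-127.0, 149.0, 24.0, 46.7), (-126.0, 148.0, 24.0, 46.0), (-125.0, 147.0, 24.0, 45.3), (-124.0, 146.0, 24.0, 44.6), (-123.0, 145.0, 24.0, 44.0), (-122.0, 144.0, 24.0, 43.1), (-121.0, 143.0, 24.0, 41.8), (-120.0, 142.0, 24.0, 40.6), (-119.0, 141.0, 24.0, 39.3), (-118.0, 140.0, 24.0, 38.1), (-117.0, 139.0, 24.0, 36.8), (-116.0, 138.0, 24.0, 35.6), (-115.0, 137.0, 24.0, 34.4), (-114.0, 136.0, 24.0, 33.2), (-113.0, 135.0, 24.0, 32.1), (-112.0, 134.0, 24.0, 30.9), (-111.0, 133.0, 24.0, 29.8), (-110.0, 132.0, 24.0, 28.7), (-109.0, 131.0, 24.0, 27.6), (-108.0, 130.0, 24.0, 26.6), (-107.0, 129.0, 24.0, 25.6), (-106.0, 128.0, 24.0, 24.6), (-105.0, 127.0, 24.0, 23.6), (-104.0, 126.0, 24.0, 22.6), (-103.0, 125.0, 24.0, 21.6), (-102.0, 126.0, 24.0, 20.6), (-101.0, 127.0, 24.0, 19.6), (-100.0, 128.0, 24.0, 18.6), (-99.0, 129.0, 24.0, 17.6), (-98.0, 130.0, 24.0, 16.6), (-97.0, 131.0, 24.0, 15.6), (-96.0, 132.0, 24.0, 14.8), (-95.0, 133.0, 24.0, 14.0), (-94.0, 134.0, 24.0, 13.4), (-93.0, 135.0, 24.0, 12.9), (-92.0, 136.0, 24.0, 12.4), (-91.0, 137
[... 12363 characters left out ...]
 18.0, 4.2), (-61.0, 160.0, 18.0, 4.5), (-60.0, 159.0, 18.0, 4.2), (-60.0, 158.0, 16.0, 4.6), (-60.0, 157.0, 16.0, 4.5), (-59.0, 156.0, 14.0, 4.8), (-60.0, 155.0, 14.0, 4.0), (-59.0, 154.0, 14.0, 4.2), (-59.0, 153.0, 12.0, 4.1), (-59.0, 152.0, 12.0, 4.3), (-58.0, 151.0, 10.0, 4.0), (-58.0, 150.0, 10.0, 4.2), (-57.0, 149.0, 10.0, 4.1), (-57.0, 148.0, 8.0, 4.1), (-56.0, 147.0, 8.0, 4.4), (-55.0, 146.0, 6.0, 4.3), (-55.0, 145.0, 6.0, 4.2), (-55.0, 144.0, 6.0, 3.7), (-55.0, 143.0, 4.0, 3.7), (-55.0, 142.0, 4.0, 3.8), (-54.0, 141.0, 2.0, 3.4), (-54.0, 140.0, 2.0, 3.4), (-53.0, 139.0, 0.0, 3.0), (-53.0, 138.0, 0.0, 3.0), (-53.0, 137.0, 0.0, 3.0), (-54.0, 136.0, 0.0, 2.0), (-53.0, 135.0, 0.0, 1.0)]
```

```bash
cat > go.py <<'E'
import sys
from h import *
WX,WY,WA=.7136,.0313,np.radians(-2.42)
def w2(X,Y,z):  # wall mm (X into the wall, world y of the slot given via wall y) -> world
    c,s=np.cos(WA),np.sin(WA); return np.array([WX+(X*c-Y*s)/1000,WY+(X*s+Y*c)/1000,z/1000])
def go(t,yaw=None,s=None):
    s=s or state(); M=R.from_quat(np.roll(s['ee_rot'],-1)).as_matrix()
    d=M.T@(np.array(t)-s['ee_pos'])/.5
    tr=0
    if yaw is not None:
        cur=np.degrees(np.arctan2(M[1,0],M[0,0])); dy=(yaw-cur+90)%180-90; tr=-dy/45
    return d.round(4),round(tr,3)
if __name__=="__main__":
    s=state(); M=R.from_quat(np.roll(s['ee_rot'],-1)).as_matrix()
    print("t",round(s['time_s'],2),"pos",s['ee_pos'].round(4),"yaw",np.degrees(np.arctan2(M[1,0],M[0,0])).round(2),"F",s['wrist_force'].round(1),"w",round(s['grip_width'],4))
    a=sys.argv[1:]
    # args: triples with '/' : "x,y,z,yaw" world metres, or "wX,Y,Z" wall mm of GRASP point (TCP 19 below)
    for q in a:
        if q[0]=='w':
            X,Y,Z=map(float,q[1:].split(',')); print(q,go(w2(X,Y,Z-19),np.degrees(WA),s))
        else:
            v=list(map(float,q.split(','))); print(q,go(v[:3],v[3],s))
E
python3 go.py .4933,-.0516,.2,-2.9
```

```text
t 1.1 pos [ 0.182  -0.624   0.2313] yaw 16.26 F [-0.3  0.3  1.1] w 0.0852
.4933,-.0516,.2,-2.9 (array([ 0.9183, -0.9247,  0.0625]), np.float64(0.426))
```

Call:
servo_tool(steps=[0.918,-0.925,0.062,0.426,0,0.918,-0.925,0.062,0.426,0,0.918,-0.925,0.062,0.426,0,0.918,-0.925,0.062,0.426,0,0.918,-0.925,0.062,0.426,0,0.918,-0.925,0.062,0.426,0,0.918,-0.925,0.062,0.426,0,0.918,-0.925,0.062,0.426,0,0.918,-0.925,0.062,0.426,0,0.918,-0.925,0.062,0.426,0,0.918,-0.925,0.062,0.426,0,0.918,-0.925,0.062,0.426,0])

```text
time_s: 2.1
ee_pos: [0.4211, -0.1834, 0.2079]
ee_rot: [0.0, 1.0, -0.025, 0.001]
wrist_force: [0.5, 0.5, -0.9]
grip_width: 0.0853
```

```bash
python3 go.py .4933,-.0516,.2,-2.9
```

```text
t 2.1 pos [ 0.4211 -0.1834  0.2079] yaw -2.92 F [ 0.5  0.5 -0.9] w 0.0853
.4933,-.0516,.2,-2.9 (array([ 0.1307, -0.2706,  0.0158]), np.float64(-0.0))
```

Call:
servo_tool(steps=[0.131,-0.271,0.016,0,0,0.131,-0.271,0.016,0,0,0.131,-0.271,0.016,0,0,0.131,-0.271,0.016,0,0,0.131,-0.271,0.016,0,0,0.131,-0.271,0.016,0,0,0.131,-0.271,0.016,0,0])

```text
time_s: 2.68
ee_pos: [0.4924, -0.0541, 0.1994]
ee_rot: [0.0, 1.0, -0.026, -0.0]
wrist_force: [-0.2, -0.4, 0.5]
grip_width: 0.0857
```

```bash
python3 bins.py; python3 go.py .4933,-.0516,.04,-2.9
```

```text
2 bin x 0.4754 y 0.0656 yaw 5.9 deg  err 0.0009
2 bin x 0.4836 y 0.2227 yaw -11.0 deg  err 0.0008
2 bin x 0.4388 y 0.3500 yaw -6.6 deg  err 0.0008
1 bin x 0.5037 y -0.0520 yaw -3.2 deg  err 0.0007
t 2.88 pos [ 0.4923 -0.0547  0.1996] yaw -3.07 F [ 0.8  0.6 -0.1] w 0.0856
.4933,-.0516,.04,-2.9 (array([ 0.0017, -0.0066,  0.3192]), np.float64(-0.004))
```

Call:
servo_tool(steps=[0.002,-0.007,0.08,0,0,0.002,-0.007,0.16,0,0,0.002,-0.007,0.24,0,0,0.002,-0.007,0.319,0,0,0.002,-0.007,0.319,0,0,0.002,-0.007,0.319,0,0,0.002,-0.007,0.319,0,1,0.002,-0.007,0.319,0,1,0.002,-0.007,0.319,0,1,0.002,-0.007,0.319,0,1,0.002,-0.007,0.319,0,1,0.002,-0.007,0.319,0,1], squeeze=20)

```text
time_s: 3.88
ee_pos: [0.4963, -0.0502, 0.0428]
ee_rot: [0.001, 1.0, -0.026, 0.003]
wrist_force: [-0.9, -0.4, 7.5]
grip_width: 0.0537
```

```bash
python3 go.py w-130,-150,265
```

```text
t 3.88 pos [ 0.4963 -0.0502  0.0428] yaw -2.94 F [-0.9 -0.4  7.5] w 0.0537
w-130,-150,265 (array([ 0.1705,  0.1177, -0.4054]), np.float64(-0.011))
```

Call:
servo_tool(steps=[0,0,-0.07,0,1,0,0,-0.15,0,1,0,0,-0.23,0,1,0,0,-0.31,0,1,0,0,-0.39,0,1,0.06,0.04,-0.405,-0.01,1,0.12,0.08,-0.405,-0.01,1,0.17,0.118,-0.405,-0.01,1,0.17,0.118,-0.405,-0.01,1,0.17,0.118,-0.405,-0.01,1,0.17,0.118,-0.405,-0.01,1])

```text
time_s: 4.8
ee_pos: [0.5752, -0.1123, 0.2428]
ee_rot: [-0.0, 1.0, -0.021, -0.0]
wrist_force: [0.0, 0.5, -1.4]
grip_width: 0.0538
```

```bash
cat > held.py <<'E'
from fit import *
import sys
from go import w2,WA
# fit held bin: points near the tool
def held(name,show=None):
    s=state(); e=s['ee_pos']+[0,0,.019]
    out=[]
    for n in ("side","top"):
        p=get_image(n); 
        if show: save(p,show+n+".png")
        L=see(p,"bin1",near=e,rad=.08,smin=.15)
        L=[P for sc,P in L if np.median(P[:,2])>.05]
        if L: out.append(L[0])
    if not out: print("none"); return
    P=np.vstack(out); 
    P=P[np.linalg.norm(P-e,axis=1)<.13]
    best=None
    for t in (0,.35,.7):
        x0=[e[0]+.01,e[1],WA,e[2]-.06,t]
        r=fitbin(P[::max(1,len(P)//1200)],x0)
        if best is None or r[1]<best[1]: best=r
    v=best[0]
    o=np.array([v[0],v[1],v[3]]); r=rot(v[2],v[4]); piv=r.inv().apply(e-o)*1000
    lip=r.apply([.054,0,.112])+o
    c,sn=np.cos(WA),np.sin(WA)
    from go import WX,WY
    q=lambda P:np.array([(c*(P[0]-WX)+sn*(P[1]-WY))*1000,(-sn*(P[0]-WX)+c*(P[1]-WY))*1000,P[2]*1000]).round(1)
    print("n",[len(a) for a in out],"tilt %.1f yaw %.1f (wall %.1f) err %.4f"%(np.degrees(v[4]),np.degrees(v[2]),np.degrees(WA),best[1]),"grasp in bin",piv.round(1),"bin org wall",q(o),"lip wall",q(lip),"grasp wall",q(e))
if __name__=="__main__": held("x",sys.argv[1] if len(sys.argv)>1 else None)
E
python3 held.py h1; python3 go.py w-58,-150,258 w-18,-150,258
```

```text
n [1447, 213] tilt 0.4 yaw -2.3 (wall -2.4) err 0.0007 grasp in bin [-7.6  0.3 59.3] bin org wall [-125.  -149.5  202.4] lip wall [ -70.2 -149.4  314. ] grasp wall [-132.2 -149.3  261.8]
t 5.0 pos [ 0.5752 -0.1119  0.2429] yaw -2.37 F [-0.4  0.2 -1.7] w 0.0537
w-58,-150,258 (array([0.1484, 0.0022, 0.0078]), np.float64(0.001))
w-18,-150,258 (array([0.2284, 0.0023, 0.0078]), np.float64(0.001))
```

```bash
python3 go.py w-55,-150,249 w-20,-150,249
```

```text
t 5.0 pos [ 0.5752 -0.1119  0.2429] yaw -2.37 F [-0.4  0.2 -1.7] w 0.0537
w-55,-150,249 (array([0.1544, 0.0022, 0.0258]), np.float64(0.001))
w-20,-150,249 (array([0.2244, 0.0023, 0.0258]), np.float64(0.001))
```

Call:
servo_tool(steps=[0.07,0.002,0.026,0,1,0.14,0.002,0.026,0,1,0.154,0.002,0.026,0,1,0.162,0.002,0.026,0,1,0.17,0.002,0.026,0,1,0.178,0.002,0.026,0,1,0.186,0.002,0.026,0,1,0.195,0.002,0.026,0,1,0.204,0.002,0.026,0,1,0.214,0.002,0.026,0,1,0.224,0.002,0.026,0,1,0.224,0.002,0.026,0,1])

```text
time_s: 6.0
ee_pos: [0.6852, -0.1188, 0.2326]
ee_rot: [0.001, 1.0, -0.022, -0.002]
wrist_force: [-7.7, -0.0, 10.3]
grip_width: 0.0538
```

```bash
python3 held.py h2; python3 go.py w-130,-150,249
```

```text
n [1512, 503] tilt 20.5 yaw -2.9 (wall -2.4) err 0.0008 grasp in bin [ 2.7  0.4 58.2] bin org wall [ -45.  -151.4  198. ] lip wall [  44.9 -152.   284. ] grasp wall [ -22.  -151.2  251.6]
t 6.2 pos [ 0.6852 -0.1188  0.2326] yaw -2.48 F [-7.3  1.4  8. ] w 0.0538
w-130,-150,249 (array([-0.2158, -0.0022,  0.0059]), np.float64(-0.001))
```

Call:
servo_tool(steps=[0.005,0,-0.006,0,1,0.012,0,-0.012,0,1,0.019,0,-0.012,0,1,0.026,0,-0.012,0,1,0.033,0,-0.012,0,1,0.04,0,-0.012,0,1,0.047,0,-0.012,0,1,0.05,0,-0.012,0,1,0.05,0,-0.012,0,1])

```text
time_s: 6.95
ee_pos: [0.712, -0.1201, 0.2368]
ee_rot: [0.0, 1.0, -0.022, -0.0]
wrist_force: [-4.8, 0.1, 5.1]
grip_width: 0.0538
```

```bash
python3 held.py h3; python3 go.py w-130,-150,249
```

```text
n [1670, 678] tilt 42.9 yaw -2.4 (wall -2.4) err 0.0007 grasp in bin [ 7.1  0.4 62. ] bin org wall [ -42.6 -151.7  215.3] lip wall [  73.2 -151.6  260.5] grasp wall [   4.7 -151.3  255.8]
t 7.15 pos [ 0.7121 -0.1201  0.2368] yaw -2.47 F [-4.5 -0.   5.8] w 0.0535
w-130,-150,249 (array([-0.2698, -0.0024,  0.0136]), np.float64(-0.001))
```

View pics/h3side.png

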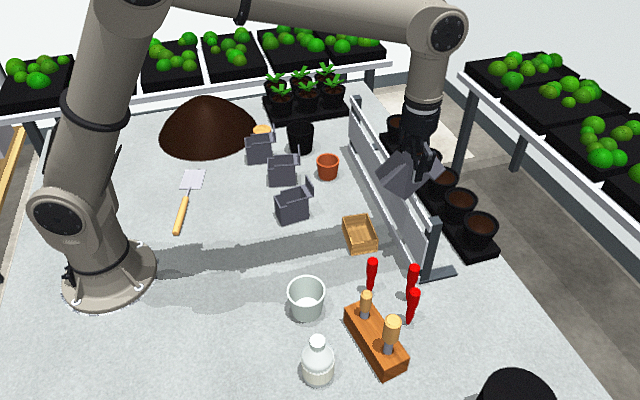

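Call:
servo_tool(steps=[-0.07,-0.001,0,0,1,-0.14,-0.002,0,0,1,-0.21,-0.002,0.014,0,1,-0.27,-0.002,0.014,0,1,-0.27,-0.002,0.014,0,1,-0.27,-0.002,0.014,0,1])

```text
time_s: 7.65
ee_pos: [0.5772, -0.1134, 0.2287]
ee_rot: [0.001, 1.0, -0.022, 0.001]
wrist_force: [0.5, -0.0, -0.7]
grip_width: 0.054
```

```bash
python3 held.py h4; python3 go.py
```

```text
n [1745, 487] tilt 44.1 yaw -2.6 (wall -2.4) err 0.0007 grasp in bin [ 6.3  0.4 61.6] bin org wall [-177.6 -150.5  207.8] lip wall [ -60.8 -150.9  250.7] grasp wall [-130.2 -150.3  247.7]
t 7.85 pos [ 0.5796 -0.1129  0.2289] yaw -2.43 F [ 0.1 -0.  -1.6] w 0.0539
```

```bash
sed -i 's/round(75+pz)/round(77.5+pz)/' plan.py; PV="6.3,61.6" python3 plan.py 44; python3 go.py w-112,-150,158 w-84,-150,144
```

```text
2.700000000000003
[(-125.0, 158.0, 44.0, 55.1), (-83.0, 143.0, 44.0, 12.2), (-78.0, 148.0, 44.0, 7.2), (-73.0, 153.0, 44.0, 4.9), (-68.0, 158.0, 44.0, 4.8), (-63.0, 163.0, 44.0, 4.7), (-58.0, 168.0, 44.0, 4.5), (-53.0, 170.0, 38.0, 4.4), (-48.0, 166.0, 28.0, 4.6), (-44.0, 161.0, 24.0, 4.1), (-44.0, 156.0, 18.0, 4.7), (-41.0, 151.0, 14.0, 4.0), (-40.0, 146.0, 8.0, 4.0), (-38.0, 141.0, 2.0, 3.1), (-37.0, 139.0, 0.0, 2.7)]
t 7.85 pos [ 0.5796 -0.1129  0.2289] yaw -2.43 F [ 0.1 -0.  -1.6] w 0.0539
w-112,-150,158 (array([0.0312, 0.0006, 0.1798]), np.float64(-0.0))
w-84,-150,144 (array([0.0871, 0.0006, 0.2079]), np.float64(-0.0))
```

Call:
servo_tool(steps=[0.01,0,0.07,0,1,0.03,0,0.14,0,1,0.031,0.001,0.18,0,1,0.06,0.001,0.208,0,1,0.087,0.001,0.208,0,1,0.087,0.001,0.208,0,1,0.087,0.001,0.208,0,1])

```text
time_s: 8.43
ee_pos: [0.6226, -0.115, 0.1241]
ee_rot: [-0.0, 1.0, -0.021, 0.0]
wrist_force: [-0.2, -0.7, -1.9]
grip_width: 0.0535
```

```bash
python3 held.py h5; python3 go.py w-83,-150,143  w-58,-150,168 w-53,-150,170 w-48,-150,166
```

```text
n [1360, 423] tilt 43.3 yaw -2.0 (wall -2.4) err 0.0008 grasp in bin [ 8.   0.5 62.7] bin org wall [-133.5 -150.9  103. ] lip wall [ -17.4 -150.   147.5] grasp wall [ -84.8 -150.   143.1]
t 8.63 pos [ 0.6212 -0.1155  0.1251] yaw -2.46 F [-0.3  0.4 -1. ] w 0.0539
w-83,-150,143 (array([ 0.0061, -0.0012,  0.0022]), np.float64(-0.001))
w-58,-150,168 (array([ 0.0562, -0.0012, -0.0477]), np.float64(-0.001))
w-53,-150,170 (array([ 0.0662, -0.0012, -0.0517]), np.float64(-0.001))
w-48,-150,166 (array([ 0.0762, -0.0012, -0.0437]), np.float64(-0.001))
```

Call:
servo_tool(steps=[0.006,-0.001,0,0,1,0.016,-0.001,-0.009,0,1,0.026,-0.001,-0.019,0,1,0.036,-0.001,-0.029,0,1,0.046,-0.001,-0.039,0,1,0.056,-0.001,-0.048,0,1,0.056,-0.001,-0.048,0,1,0.056,-0.001,-0.048,0,1])

```text
time_s: 9.3
ee_pos: [0.6498, -0.1161, 0.1489]
ee_rot: [0.0, 1.0, -0.021, 0.0]
wrist_force: [0.1, -0.1, -1.2]
grip_width: 0.054
```

```bash
python3 held.py h6; python3 go.py w-53,-150,170 w-48,-150,166 w-44,-150,160 w-42,-150,152
```

```text
n [1401, 452] tilt 44.0 yaw -2.1 (wall -2.4) err 0.0008 grasp in bin [ 7.   0.6 62.7] bin org wall [-106.1 -150.8  127.7] lip wall [  10.5 -150.2  170.7] grasp wall [ -57.5 -149.9  167.9]
t 9.5 pos [ 0.6487 -0.1161  0.1481] yaw -2.46 F [-0.6  0.2 -1.3] w 0.0541
w-53,-150,170 (array([ 0.0112, -0.0001, -0.0059]), np.float64(-0.001))
w-48,-150,166 (array([ 0.0212, -0.0001,  0.0021]), np.float64(-0.001))
w-44,-150,160 (array([ 0.0292, -0.0001,  0.0141]), np.float64(-0.001))
w-42,-150,152 (array([ 0.0332, -0.0001,  0.0301]), np.float64(-0.001))
```

Call:
servo_tool(steps=[0.006,0,-0.006,0,1,0.011,0,-0.006,0,1,0.017,0,0,0,1,0.022,0,0.005,0,1,0.026,0,0.01,0,1,0.029,0,0.016,0,1,0.031,0,0.022,0,1,0.033,0,0.028,0,1,0.033,0,0.03,0,1,0.033,0,0.03,0,1])

```text
time_s: 10.33
ee_pos: [0.6589, -0.1166, 0.1319]
ee_rot: [0.0, 1.0, -0.022, -0.008]
wrist_force: [-15.2, 1.2, 5.5]
grip_width: 0.0536
```

```bash
python3 held.py h7; python3 go.py w-40,-150,147
```

```text
none
t 10.53 pos [ 0.6589 -0.1167  0.1319] yaw -2.47 F [-15.6   1.3   5.9] w 0.0535
w-40,-150,147 (array([ 0.0169, -0.0003,  0.0074]), np.float64(-0.001))
```

View pics/h7side.png

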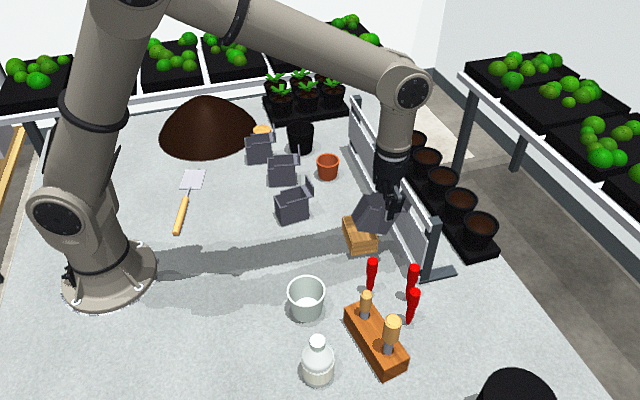

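```bash
python3 - <<'E'
from fit import *
p=get_image("side")
for t in("bin1","bin1_lip"):
  for r in masks_of(p,t):
    P,uv=cloud(p,r["mask"].astype(bool)); print(t,round(r["score"],2),len(P),np.median(P,0).round(3),uv.mean(0).round())
im=p["img"][150:270,320:440]; cv2.imwrite("pics/z7.png",cv2.resize(im[...,::-1],None,fx=5,fy=5,interpolation=cv2.INTER_CUBIC))
E
```

```text
bin1 0.96 812 [0.443 0.327 0.056] [259. 148.]
bin1 0.88 938 [0.487 0.201 0.053] [282. 170.]
bin1 0.85 1282 [ 0.628 -0.138  0.144] [374. 214.]
bin1 0.8 1295 [0.482 0.046 0.053] [293. 203.]
bin1_lip 0.75 1247 [0.482 0.045 0.054] [293. 203.]
```

View pics/z7.png

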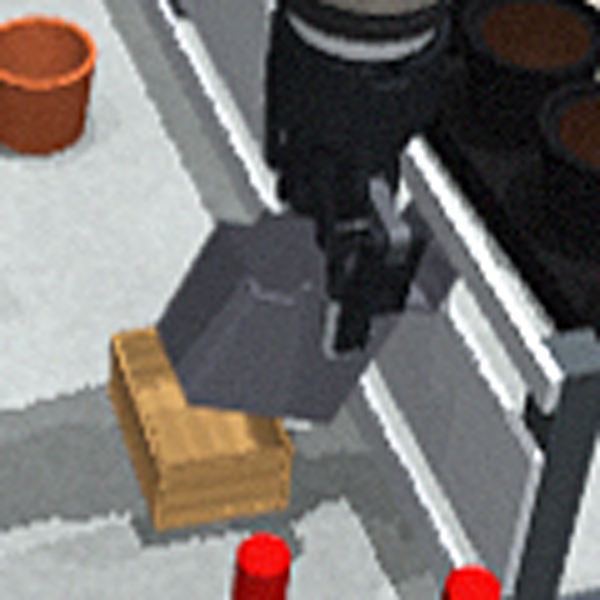

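Bin at side px (374,214): lip is through the groove, still tilted. Refit from this.

```bash
sed -i 's/rad=.08,smin=.15/rad=.11,smin=.15/' held.py; python3 held.py
```

```text
n [1336, 503] tilt 23.9 yaw -2.8 (wall -2.4) err 0.0007 grasp in bin [13.2  0.7 60.8] bin org wall [ -85.1 -150.6  100.6] lip wall [   9.6 -151.2  181.2] grasp wall [ -48.4 -150.1  150.9]
```

```bash
PV="13.2,60.8" python3 - <<'E'
import sys; sys.path.insert(0,'.')
from plan import *
for th in (20,24,28):
  T=np.radians(th)
  print(th)
  for Z in range(150,178,4):
    print(Z,[ (X,round(float(clr(*org(X,Z,T),T)),1)) for X in range(-56,-28,4)])
E
```

```text
20
150 [(-56, -1.7), (-52, -2.7), (-48, -1.2), (-44, -0.4), (-40, -0.4), (-36, 0.9), (-32, 2.2)]
154 [(-56, -1.7), (-52, -2.7), (-48, -2.4), (-44, 0.7), (-40, 3.6), (-36, 4.6), (-32, 4.6)]
158 [(-56, -1.7), (-52, -2.9), (-48, -3.0), (-44, -0.3), (-40, 3.1), (-36, 6.9), (-32, 6.0)]
162 [(-56, -1.7), (-52, -2.9), (-48, -3.0), (-44, -1.4), (-40, 1.7), (-36, 5.5), (-32, 7.4)]
166 [(-56, -1.4), (-52, -2.9), (-48, -3.0), (-44, -2.6), (-40, 0.4), (-36, 4.1), (-32, 5.1)]
170 [(-56, -0.2), (-52, -2.9), (-48, -3.0), (-44, -3.0), (-40, -0.7), (-36, 2.5), (-32, 1.2)]
174 [(-56, 0.9), (-52, -2.1), (-48, -2.9), (-44, -3.0), (-40, -1.6), (-36, -1.0), (-32, -1.9)]
24
150 [(-56, -0.7), (-52, -1.0), (-48, 1.1), (-44, -1.7), (-40, -2.4), (-36, -1.2), (-32, -0.1)]
154 [(-56, -2.8), (-52, -2.5), (-48, 0.3), (-44, 0.5), (-40, 0.5), (-36, 1.8), (-32, 3.4)]
158 [(-56, -2.9), (-52, -2.9), (-48, -1.0), (-44, 2.1), (-40, 4.5), (-36, 5.4), (-32, 5.7)]
162 [(-56, -2.9), (-52, -2.9), (-48, -2.4), (-44, 0.5), (-40, 4.1), (-36, 7.8), (-32, 7.3)]
166 [(-56, -2.9), (-52, -2.9), (-48, -2.9), (-44, -0.8), (-40, 2.5), (
[... 162 characters left out ...]
44, -2.8), (-40, -0.4), (-36, 0.9), (-32, -0.3)]
28
150 [(-56, 3.0), (-52, 3.0), (-48, -0.1), (-44, -2.8), (-40, -2.7), (-36, -2.9), (-32, -1.8)]
154 [(-56, -1.0), (-52, -0.1), (-48, 1.5), (-44, -1.4), (-40, -1.9), (-36, -0.5), (-32, 0.9)]
158 [(-56, -3.0), (-52, -1.5), (-48, 1.5), (-44, 1.3), (-40, 1.3), (-36, 2.5), (-32, 4.4)]
162 [(-56, -3.0), (-52, -2.9), (-48, -0.3), (-44, 3.1), (-40, 5.3), (-36, 6.1), (-32, 7.1)]
166 [(-56, -3.0), (-52, -2.9), (-48, -1.6), (-44, 1.2), (-40, 4.8), (-36, 8.3), (-32, 9.0)]
170 [(-56, -3.0), (-52, -2.9), (-48, -3.0), (-44, -0.4), (-40, 2.9), (-36, 6.4), (-32, 5.6)]
174 [(-56, -2.9), (-52, -3.0), (-48, -3.0), (-44, -1.7), (-40, 1.0), (-36, 3.0), (-32, 1.6)]
```

Call:
servo_tool(steps=[0.001,0,-0.006,0,1,0.003,0,-0.012,0,1,0.007,0,-0.016,0,1,0.012,0,-0.018,0,1,0.016,0,-0.02,0,1,0.016,0,-0.02,0,1])

```text
time_s: 11.38
ee_pos: [0.6625, -0.117, 0.139]
ee_rot: [-0.0, 1.0, -0.022, -0.014]
wrist_force: [-21.3, 1.5, 2.0]
grip_width: 0.0536
```

```bash
python3 held.py h8; python3 go.py w-38,-150,161
```

```text
n [1317, 504] tilt 26.9 yaw -1.9 (wall -2.4) err 0.0007 grasp in bin [13.3  0.3 62.3] bin org wall [ -84.9 -150.9  108.5] lip wall [  14.  -150.   183.9] grasp wall [ -44.8 -150.3  158. ]
t 11.58 pos [ 0.6625 -0.1169  0.1391] yaw -2.48 F [-19.9   2.2   1.2] w 0.0538
w-38,-150,161 (array([ 0.0135, -0.0005, -0.0063]), np.float64(-0.001))
```

Call:
servo_tool(steps=[-0.006,0,-0.004,0,1,-0.008,0,-0.01,0,1,-0.004,0,-0.012,0,1,0.002,0,-0.012,0,1,0.006,0,-0.012,0,1,0.006,0,-0.012,0,1])

```text
time_s: 12.08
ee_pos: [0.678, -0.1172, 0.1498]
ee_rot: [-0.0, 1.0, -0.021, 0.001]
wrist_force: [-0.2, 0.3, -1.7]
grip_width: 0.0541
```

```bash
python3 held.py h9; python3 go.py w-38,-150,161
```

```text
n [1278, 508] tilt 25.6 yaw -2.0 (wall -2.4) err 0.0007 grasp in bin [14.1  0.5 63. ] bin org wall [ -69.3 -150.6  118.1] lip wall [  27.8 -149.9  195.8] grasp wall [ -29.3 -149.9  168.8]
t 12.28 pos [ 0.6768 -0.1173  0.1494] yaw -2.45 F [-0.8 -0.6 -1.7] w 0.0537
w-38,-150,161 (array([-0.015 , -0.    ,  0.0148]), np.float64(-0.001))
```

Call:
servo_tool(steps=[0,0,0.008,0,1,0,0,0.016,0,1,-0.002,0,0.024,0,1,-0.004,0,0.03,0,1,-0.006,0,0.034,0,1,-0.006,0,0.038,0,1,-0.006,0,0.038,0,1,-0.006,0,0.038,0,1])

```text
time_s: 12.95
ee_pos: [0.6748, -0.1173, 0.1319]
ee_rot: [0.0, 1.0, -0.021, 0.001]
wrist_force: [-0.5, -0.0, 5.1]
grip_width: 0.0538
```

```bash
python3 held.py h10; python3 go.py w-38,-150,148
```

```text
n [1333, 456] tilt 21.6 yaw -2.9 (wall -2.4) err 0.0007 grasp in bin [13.5  0.5 62.1] bin org wall [ -67.9 -150.3   98.1] lip wall [  23.5 -151.1  182.5] grasp wall [ -32.5 -150.1  150.9]
t 13.15 pos [ 0.6749 -0.1172  0.1319] yaw -2.46 F [-0.4  0.2  5.7] w 0.0537
w-38,-150,148 (array([-0.0112,  0.0001,  0.0058]), np.float64(-0.001))
```

Call:
servo_tool(steps=[-0.006,0,0.002,0,1,-0.012,0,0.005,0,1,-0.012,0,0.007,0,1,-0.012,0,0.007,0,1])

```text
time_s: 13.48
ee_pos: [0.6714, -0.117, 0.1291]
ee_rot: [0.0, 1.0, -0.021, 0.005]
wrist_force: [5.5, -0.8, 5.1]
grip_width: 0.0539
```

```bash
python3 held.py h11
```

```text
n [1151, 380] tilt 16.8 yaw -4.1 (wall -2.4) err 0.0007 grasp in bin [12.8  1.7 61.1] bin org wall [ -65.8 -150.8   93.3] lip wall [  18.2 -153.3  184.9] grasp wall [ -35.9 -149.9  148.1]
```

Call:
servo_tool(steps=[0,0,0,0,0.2,0,0,0,0,0.2,0,0,0,0,0.2,0,0,0,0,0.2,0,0,-0.02,0,0.2,0,0,-0.08,0,0.2,0,0,-0.16,0,0.2,-0.05,0,-0.2,0,0.2,-0.1,0,-0.2,0,0.2,-0.1,0,-0.2,0,0.2])

```text
time_s: 14.52
ee_pos: [0.6147, -0.115, 0.2296]
ee_rot: [0.001, 1.0, -0.022, -0.0]
wrist_force: [0.2, -0.8, -1.1]
grip_width: 0.0685
```

```bash
cat > hung.py <<'E'
from fit import *
from go import WX,WY,WA
import sys
def hung(show=None):
    ps=[get_image("side"),get_image("top")]
    if show: [save(p,show+n+".png") for p,n in zip(ps,("side","top"))]
    gr=[]
    for p in ps:
        for s,P in see(p,"bin1",smin=.25):
            m=np.median(P,0)
            if m[0]<.59: continue
            for g in gr:
                if abs(g[0][1]-m[1])<.045: g[1].append(P);break
            else: gr.append([m,[P]])
    c,sn=np.cos(WA),np.sin(WA)
    for m,L in gr:
        P=np.vstack(L); best=None
        for t in (0,.3):
            r=fitbin(P[::max(1,len(P)//1200)],[.67,m[1],WA,.075,t])
            if best is None or r[1]<best[1]: best=r
        v=best[0]; o=np.array([v[0],v[1],v[3]])
        q=np.array([(c*(o[0]-WX)+sn*(o[1]-WY))*1000,(-sn*(o[0]-WX)+c*(o[1]-WY))*1000,o[2]*1000]).round(1)
        print("hung",len(L),"wall",q,"world",o.round(4),"tilt %.1f yaw-wall %.1f err %.4f"%(np.degrees(v[4]),np.degrees(v[2]-WA),best[1]))
if __name__=="__main__": hung(sys.argv[1] if len(sys.argv)>1 else None)
E
python3 hung.py g1; python3 bins.py; python3 go.py
```

```text
hung 2 wall [ -39.8 -150.5   73.9] world [ 0.6675 -0.1174  0.0739] tilt -2.8 yaw-wall 0.5 err 0.0007
2 bin x 0.4756 y 0.0657 yaw 5.4 deg  err 0.0008
2 bin x 0.4389 y 0.3500 yaw -6.6 deg  err 0.0008
2 bin x 0.4839 y 0.2225 yaw -10.9 deg  err 0.0009
t 14.92 pos [ 0.6182 -0.1146  0.2264] yaw -2.44 F [-0.4  0.5  1. ] w 0.0685
```

View pics/g1side.png

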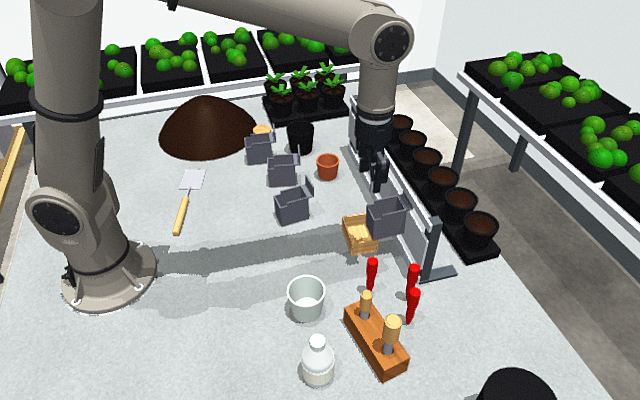

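```bash
cat >> plan.py <<'E'
def fixed(thdeg,pxx,pzz):
    global px,pz
    px,pz=pxx,pzz; T=np.radians(thdeg); c,s=np.cos(T),np.sin(T)
    rel=lambda x,z:((x-px)*c+(z-pz)*s,-(x-px)*s+(z-pz)*c)
    C_=rel(56,76); goal=(round(8-C_[0]),round(155-C_[1]))
    A=rel(54,112); start=(round(-20-A[0]),round(160-A[1]))
    XS=np.arange(start[0]-5,goal[0]+15); ZS=np.arange(min(start[1],goal[1])-30,max(start[1],goal[1])+30)
    cl={}
    def Cc(i,j):
        if (i,j) not in cl: cl[i,j]=min(6,clr(*org(XS[i],ZS[j],T),T))
        return cl[i,j]
    ix=lambda p:(int(p[0]-XS[0]),int(p[1]-ZS[0]))
    st,g=ix(start),ix(goal); best={st:(-Cc(*st),0)}; h=[(-Cc(*st),0,st)]; par={}; done=set()
    while h:
        cc,l,n=heapq.heappop(h)
        if n in done: continue
        done.add(n)
        if n==g: break
        for a in(-1,0,1):
            for b in(-1,0,1):
                m=(n[0]+a,n[1]+b)
                if not(0<=m[0]<len(XS) and 0<=m[1]<len(ZS)): continue
                q=(-min(-cc,Cc(*m)),l+np.hypot(a,b)+2*max(0,6-Cc(*m)))
                if m not in best or q<best[m]: best[m]=q; par[m]=n; heapq.heappush(h,(*q,m))
    r=[g]
    while r[-1]!=st: r.append(par[r[-1]])
    r=r[::-1]; print("fixed th",thdeg,"minclr",-best[g][0])
    print([(float(XS[a]),float(ZS[b]),round(Cc(a,b),1)) for a,b in r[::5]+[r[-1]]])
E
sed -i 's/round(75+pz)/round(77.5+pz)/' plan.py
python3 -c "
from plan import fixed
fixed(44,7,62.7); fixed(38,0,60)" | grep fixed -A1
python3 go.py .4537,.0636,.2,5.5
```

```text
fixed th 44 minclr 5.166689797741424
[(-88.0, 157.0, 6), (-83.0, 157.0, 6), (-78.0, 159.0, 6), (-73.0, 159.0, 6), (-68.0, 160.0, 6), (-63.0, 165.0, 6), (-58.0, 170.0, 6), (-53.0, 175.0, 6), (-48.0, 180.0, 6), (-43.0, 181.0, 6), (-38.0, 181.0, 6), (-36.0, 179.0, np.float64(5.2))]
fixed th 38 minclr 4.497483293090883
[(-95.0, 152.0, 6), (-90.0, 152.0, 6), (-85.0, 154.0, 6), (-80.0, 154.0, 6), (-75.0, 157.0, 6), (-70.0, 162.0, 6), (-65.0, 166.0, np.float64(5.1)), (-61.0, 171.0, np.float64(4.7)), (-57.0, 176.0, np.float64(4.8)), (-52.0, 178.0, 6), (-47.0, 178.0, 6), (-46.0, 177.0, np.float64(5.5))]
t 14.92 pos [ 0.6182 -0.1146  0.2264] yaw -2.44 F [-0.4  0.5  1. ] w 0.0685
.4537,.0636,.2,5.5 (array([-0.3438, -0.342 ,  0.0532]), np.float64(-0.176))
```

Call:
servo_tool(steps=[-0.344,-0.342,0.053,-0.176,0,-0.344,-0.342,0.053,-0.176,0,-0.344,-0.342,0.053,-0.176,0,-0.344,-0.342,0.053,-0.176,0,-0.344,-0.342,0.053,-0.176,0,-0.344,-0.342,0.053,-0.176,0,-0.344,-0.342,0.053,-0.176,0,-0.344,-0.342,0.053,-0.176,0,-0.344,-0.342,0.053,-0.176,0])

```text
time_s: 15.67
ee_pos: [0.4541, 0.0631, 0.2007]
ee_rot: [0.0, 0.999, 0.048, 0.0]
wrist_force: [0.5, 0.2, 0.1]
grip_width: 0.0854
```

```bash
python3 bins.py; python3 go.py .4537,.0636,.04,5.5
```

```text
2 bin x 0.4840 y 0.2224 yaw -10.8 deg  err 0.0009
1 bin x 0.5379 y -0.3323 yaw 100.8 deg  err 0.0074
2 bin x 0.4387 y 0.3500 yaw -6.6 deg  err 0.0008
t 15.87 pos [0.4542 0.0625 0.2005] yaw 5.34 F [-0.2  0.8  0.3] w 0.0854
.4537,.0636,.04,5.5 (array([-0.0009, -0.0022,  0.3211]), np.float64(-0.004))
```

Call:
servo_tool(steps=[-0.001,-0.002,0.08,0,0,-0.001,-0.002,0.16,0,0,-0.001,-0.002,0.24,0,0,-0.001,-0.002,0.32,0,0,-0.001,-0.002,0.32,0,0,-0.001,-0.002,0.32,0,0,-0.001,-0.002,0.32,0,1,-0.001,-0.002,0.32,0,1,-0.001,-0.002,0.32,0,1,-0.001,-0.002,0.32,0,1,-0.001,-0.002,0.32,0,1])

```text
time_s: 16.78
ee_pos: [0.4552, 0.0645, 0.0431]
ee_rot: [0.0, 0.999, 0.047, 0.003]
wrist_force: [-1.0, -0.8, 7.5]
grip_width: 0.0534
```

```bash
python3 go.py w-135,-45,262
```

```text
t 16.78 pos [0.4552 0.0645 0.0431] yaw 5.43 F [-1.  -0.8  7.5] w 0.0534
w-135,-45,262 (array([ 0.2307,  0.1676, -0.3983]), np.float64(0.175))
```

```bash
python3 go.py w-80,-45,252
```

```text
t 16.78 pos [0.4552 0.0645 0.0431] yaw 5.43 F [-1.  -0.8  7.5] w 0.0534
w-80,-45,252 (array([ 0.3396,  0.1826, -0.3777]), np.float64(0.175))
```

Call:
servo_tool(steps=[0,0,-0.08,0,1,0,0,-0.16,0,1,0,0,-0.24,0,1,0,0,-0.32,0,1,0,0,-0.378,0,1,0.08,0.04,-0.378,0.08,1,0.15,0.08,-0.378,0.175,1,0.22,0.12,-0.378,0.175,1,0.29,0.16,-0.378,0.175,1,0.34,0.183,-0.378,0.175,1,0.34,0.183,-0.378,0.175,1,0.34,0.183,-0.378,0.175,1])

```text
time_s: 17.78
ee_pos: [0.6312, -0.0114, 0.2297]
ee_rot: [-0.0, 1.0, -0.022, -0.0]
wrist_force: [0.5, 1.1, -1.0]
grip_width: 0.0539
```

```bash
python3 held.py; python3 go.py w-60,-45,252 w-10,-45,256
```

```text
n [1280] tilt -0.1 yaw -2.6 (wall -2.4) err 0.0007 grasp in bin [-18.    1.2  61.7] bin org wall [-62.5 -47.3 187.1] lip wall [ -8.7 -47.5 299.2] grasp wall [-80.6 -46.1 248.7]
t 17.98 pos [ 0.6296 -0.0095  0.2302] yaw -2.32 F [-0.3 -0.7 -1.6] w 0.0534
w-60,-45,252 (array([ 0.0445,  0.0015, -0.0055]), np.float64(0.002))
w-10,-45,256 (array([ 0.1445,  0.0017, -0.0135]), np.float64(0.002))
```

Call:
servo_tool(steps=[0.03,0.001,-0.01,0,1,0.048,0.002,-0.01,0,1,0.06,0.002,-0.01,0,1,0.072,0.002,-0.01,0,1,0.084,0.002,-0.011,0,1,0.096,0.002,-0.013,0,1,0.106,0.002,-0.015,0,1,0.116,0.002,-0.018,0,1,0.126,0.002,-0.02,0,1,0.136,0.002,-0.02,0,1,0.145,0.002,-0.02,0,1,0.145,0.002,-0.02,0,1])

```text
time_s: 18.98
ee_pos: [0.7029, -0.0138, 0.2433]
ee_rot: [0.0, 1.0, -0.021, 0.001]
wrist_force: [-4.4, -0.0, 10.4]
grip_width: 0.0537
```

```bash
python3 held.py; python3 go.py
```

```text
n [1398, 161] tilt 39.7 yaw -2.0 (wall -2.4) err 0.0008 grasp in bin [-5.   0.9 59.3] bin org wall [-42.8 -46.6 213.5] lip wall [ 70.3 -45.9 265.1] grasp wall [ -8.8 -45.5 262.3]
t 19.18 pos [ 0.7028 -0.0138  0.2433] yaw -2.38 F [-4.9 -0.2 10.5] w 0.0536
```

Tilt 39.7°. Retreat, descend to the start of entry.

```bash
python3 -c "
from plan import fixed
fixed(40,-5,60)"; python3 go.py w-130,-45,255 w-115,-45,165 w-97,-45,156
```

```text
fixed th 40 minclr 4.992359327167592
[(-99.0, 158.0, 6), (-94.0, 158.0, 6), (-89.0, 160.0, 6), (-84.0, 160.0, 6), (-79.0, 162.0, 6), (-74.0, 167.0, 6), (-69.0, 171.0, np.float64(5.4)), (-65.0, 176.0, np.float64(5.2)), (-60.0, 181.0, np.float64(5.0)), (-55.0, 183.0, 6), (-50.0, 183.0, 6), (-49.0, 182.0, np.float64(5.4))]
t 19.18 pos [ 0.7028 -0.0138  0.2433] yaw -2.38 F [-4.9 -0.2 10.5] w 0.0536
w-130,-45,255 (array([-0.2422, -0.0011,  0.0142]), np.float64(0.001))
w-115,-45,165 (array([-0.2125, -0.0011,  0.1942]), np.float64(0.001))
w-97,-45,156 (array([-0.1765, -0.0011,  0.2123]), np.float64(0.001))
```

Call:
servo_tool(steps=[-0.08,-0.001,0,0,1,-0.16,-0.001,0,0,1,-0.235,-0.001,0.01,0,1,-0.23,-0.001,0.09,0,1,-0.21,-0.001,0.17,0,1,-0.195,-0.001,0.208,0,1,-0.18,-0.001,0.208,0,1,-0.18,-0.001,0.208,0,1,-0.18,-0.001,0.208,0,1])

```text
time_s: 19.93
ee_pos: [0.6147, -0.0098, 0.1373]
ee_rot: [-0.0, 1.0, -0.021, 0.002]
wrist_force: [0.2, 0.5, -1.1]
grip_width: 0.0536
```

```bash
python3 held.py i1; python3 go.py w-84,-45,160 w-79,-45,162 w-69,-45,171 w-60,-45,181 w-50,-45,183
```

```text
n [1387] tilt 38.3 yaw -2.0 (wall -2.4) err 0.0008 grasp in bin [-5.5  0.9 60.6] bin org wall [-130.3  -46.4  105.3] lip wall [-18.5 -45.5 159.8] grasp wall [-97.  -45.2 156.3]
t 20.13 pos [ 0.614  -0.01    0.1373] yaw -2.4 F [-0.1 -0.9 -1.6] w 0.0538
w-84,-45,160 (array([ 0.0276, -0.001 , -0.0073]), np.float64(0.0))
w-79,-45,162 (array([ 0.0376, -0.001 , -0.0113]), np.float64(0.0))
w-69,-45,171 (array([ 0.0576, -0.001 , -0.0292]), np.float64(0.0))
w-60,-45,181 (array([ 0.0757, -0.001 , -0.0492]), np.float64(0.0))
w-50,-45,183 (array([ 0.0957, -0.001 , -0.0531]), np.float64(0.0))
```

```bash
python3 -c "
from plan import fixed
fixed(38.5,-5.3,60.3)"; python3 go.py w-80,-45,160 w-70,-45,169 w-62,-45,178 w-58,-45,181 w-50,-45,181
```

```text
fixed th 38.5 minclr 4.652126097607678
[(-99.0, 156.0, 6), (-94.0, 156.0, 6), (-89.0, 158.0, 6), (-84.0, 158.0, 6), (-79.0, 161.0, 6), (-74.0, 166.0, 6), (-69.0, 170.0, np.float64(5.2)), (-65.0, 175.0, np.float64(4.9)), (-61.0, 180.0, np.float64(4.9)), (-56.0, 182.0, 6), (-51.0, 182.0, 6), (-50.0, 181.0, np.float64(5.4))]
t 20.13 pos [ 0.614  -0.01    0.1373] yaw -2.4 F [-0.1 -0.9 -1.6] w 0.0538
w-80,-45,160 (array([ 0.0356, -0.001 , -0.0073]), np.float64(0.0))
w-70,-45,169 (array([ 0.0556, -0.001 , -0.0252]), np.float64(0.0))
w-62,-45,178 (array([ 0.0717, -0.001 , -0.0432]), np.float64(0.0))
w-58,-45,181 (array([ 0.0797, -0.001 , -0.0492]), np.float64(0.0))
w-50,-45,181 (array([ 0.0957, -0.001 , -0.0491]), np.float64(0.0))
```

Call:
servo_tool(steps=[0.018,-0.001,-0.002,0,1,0.036,-0.001,-0.008,0,1,0.046,-0.001,-0.018,0,1,0.056,-0.001,-0.027,0,1,0.064,-0.001,-0.036,0,1,0.071,-0.001,-0.045,0,1,0.079,-0.001,-0.05,0,1,0.088,-0.001,-0.05,0,1,0.095,-0.001,-0.05,0,1,0.095,-0.001,-0.05,0,1])

```text
time_s: 20.97
ee_pos: [0.6612, -0.0118, 0.1603]
ee_rot: [-0.0, 1.0, -0.021, 0.0]
wrist_force: [0.1, -1.0, -1.3]
grip_width: 0.0536
```

```bash
python3 held.py i2; python3 go.py
```

```text
n [1266, 121] tilt 39.0 yaw -2.1 (wall -2.4) err 0.0008 grasp in bin [-4.6  1.4 60.3] bin org wall [-84.9 -46.9 129.5] lip wall [ 27.5 -46.3 182.6] grasp wall [-50.6 -45.3 179.3]
t 21.17 pos [ 0.6602 -0.0118  0.1602] yaw -2.41 F [ 0.  -0.5 -0.5] w 0.0535
```

Call:
servo_tool(steps=[0.002,0,0.01,0,1,0.002,0,0.02,0,1,0.002,0,0.03,0,1,0.002,0,0.038,0,1,0.002,0,0.046,0,1,0.002,0,0.046,0,1])

```text
time_s: 21.67
ee_pos: [0.6627, -0.0117, 0.1379]
ee_rot: [-0.0, 1.0, -0.021, 0.001]
wrist_force: [1.6, 0.7, 1.6]
grip_width: 0.0535
```

```bash
python3 held.py i3; python3 go.py w-50,-45,138
```

```text
n [1083, 101] tilt 23.9 yaw -2.5 (wall -2.4) err 0.0008 grasp in bin [-4.9  0.7 57.1] bin org wall [-67.7 -45.7 102.7] lip wall [ 27.  -45.9 183.2] grasp wall [-49.  -45.1 156.9]
t 21.87 pos [ 0.6627 -0.0117  0.138 ] yaw -2.41 F [3.4 0.4 1.7] w 0.0537
w-50,-45,138 (array([-0.0019, -0.0002,  0.038 ]), np.float64(0.0))
```

Rotating nicely. Continue down to nearly level, then release.

Call:
servo_tool(steps=[0,0,0.008,0,1,-0.001,0,0.016,0,1,-0.001,0,0.024,0,1,-0.001,0,0.032,0,1,-0.001,0,0.038,0,1,-0.001,0,0.04,0,1,-0.001,0,0.04,0,1])

```text
time_s: 22.45
ee_pos: [0.6616, -0.0116, 0.1181]
ee_rot: [-0.0, 1.0, -0.021, 0.001]
wrist_force: [1.9, 0.1, 4.1]
grip_width: 0.054
```

```bash
python3 held.py i4; python3 go.py w-50,-45,138
```

```text
n [806] tilt 5.5 yaw -2.8 (wall -2.4) err 0.0007 grasp in bin [-9.   1.  57.7] bin org wall [-46.8 -46.1  78.8] lip wall [ 17.7 -46.6 185.1] grasp wall [-50.2 -45.1 137.1]
t 22.65 pos [ 0.6616 -0.0116  0.1181] yaw -2.4 F [ 0.4 -0.2  4.4] w 0.0536
w-50,-45,138 (array([ 0.0003, -0.0002, -0.0019]), np.float64(0.0))
```

Call:
servo_tool(steps=[0,0,0,0,0.2,0,0,0,0,0.2,0,0,0,0,0.2,0,0,0,0,0.2,0,0,-0.02,0,0.2,0,0,-0.09,0,0.2,0,0,-0.17,0,0.2,-0.06,0,-0.19,0,0.2,-0.12,0,-0.19,0,0.2,-0.12,0,-0.19,0,0.2])

```text
time_s: 23.48
ee_pos: [0.5961, -0.0088, 0.2136]
ee_rot: [0.001, 1.0, -0.02, -0.002]
wrist_force: [-1.3, -0.3, -1.0]
grip_width: 0.0684
```

```bash
python3 hung.py g2; python3 bins.py; python3 go.py .4624,.2265,.2,-10.9
```

```text
hung 1 wall [-39.2 -46.   71.9] world [ 0.6725 -0.013   0.0719] tilt -3.2 yaw-wall -0.6 err 0.0007
hung 2 wall [ -39.6 -147.9   74.3] world [ 0.6678 -0.1148  0.0743] tilt -3.2 yaw-wall -0.2 err 0.0007
2 bin x 0.4839 y 0.2225 yaw -11.0 deg  err 0.0009
2 bin x 0.4402 y 0.3499 yaw -6.9 deg  err 0.0009
t 23.88 pos [ 0.6018 -0.0093  0.2122] yaw -2.42 F [ 0.3 -0.2  0.4] w 0.0684
.4624,.2265,.2,-10.9 (array([-0.2985, -0.4593,  0.0246]), np.float64(0.188))
```

Call:
servo_tool(steps=[-0.298,-0.459,0.025,0.188,0,-0.298,-0.459,0.025,0.188,0,-0.298,-0.459,0.025,0.188,0,-0.298,-0.459,0.025,0.188,0,-0.298,-0.459,0.025,0.188,0,-0.298,-0.459,0.025,0.188,0,-0.298,-0.459,0.025,0.188,0,-0.298,-0.459,0.025,0.188,0,-0.298,-0.459,0.025,0.188,0,-0.298,-0.459,0.025,0.188,0,-0.298,-0.459,0.025,0.188,0])

```text
time_s: 24.8
ee_pos: [0.4631, 0.2249, 0.1998]
ee_rot: [0.0, 0.995, -0.096, 0.0]
wrist_force: [0.6, -0.1, 1.4]
grip_width: 0.0852
```

```bash
python3 go.py .4624,.2265,.04,-10.9
```

```text
t 24.8 pos [0.4631 0.2249 0.1998] yaw -11.03 F [ 0.6 -0.1  1.4] w 0.0852
.4624,.2265,.04,-10.9 (array([-0.002 , -0.0032,  0.3197]), np.float64(-0.003))
```

Call:
servo_tool(steps=[-0.002,-0.003,0.08,0,0,-0.002,-0.003,0.16,0,0,-0.002,-0.003,0.24,0,0,-0.002,-0.003,0.32,0,0,-0.002,-0.003,0.32,0,0,-0.002,-0.003,0.32,0,0,-0.002,-0.003,0.32,0,1,-0.002,-0.003,0.32,0,1,-0.002,-0.003,0.32,0,1,-0.002,-0.003,0.32,0,1,-0.002,-0.003,0.32,0,1])

```text
time_s: 25.72
ee_pos: [0.4635, 0.2287, 0.0428]
ee_rot: [-0.001, 0.995, -0.095, 0.002]
wrist_force: [0.4, -1.1, 7.1]
grip_width: 0.0539
```

```bash
python3 go.py w-80,62,254
```

```text
t 25.72 pos [0.4635 0.2287 0.0428] yaw -10.91 F [ 0.4 -1.1  7.1] w 0.0539
w-80,62,254 (array([ 0.3912,  0.193 , -0.383 ]), np.float64(-0.189))
```

Call:
servo_tool(steps=[0,0,-0.08,0,1,0,0,-0.16,0,1,0,0,-0.24,0,1,0,0,-0.32,0,1,0,0,-0.383,0,1,0.08,0.04,-0.383,-0.08,1,0.15,0.08,-0.383,-0.189,1,0.22,0.12,-0.383,-0.189,1,0.29,0.16,-0.383,-0.189,1,0.35,0.193,-0.383,-0.189,1,0.391,0.193,-0.383,-0.189,1,0.391,0.193,-0.383,-0.189,1])

```text
time_s: 26.72
ee_pos: [0.639, 0.0919, 0.2319]
ee_rot: [0.0, 1.0, -0.024, 0.002]
wrist_force: [0.5, 0.4, -0.6]
grip_width: 0.0538
```

```bash
python3 held.py; python3 go.py w-60,62,252 w-10,62,256
```

```text
n [1176] tilt 0.1 yaw -3.6 (wall -2.4) err 0.0006 grasp in bin [-23.    1.   61.6] bin org wall [-54.3  55.9 189.2] lip wall [-1.000e-01  5.480e+01  3.011e+02] grasp wall [-77.1  57.4 250.9]
t 26.92 pos [0.6339 0.0979 0.2321] yaw -2.24 F [ 0.   0.8 -1.2] w 0.0541
w-60,62,252 (array([ 0.0449,  0.0024, -0.0017]), np.float64(0.004))
w-10,62,256 (array([ 0.1449,  0.0027, -0.0098]), np.float64(0.004))
```

Call:
servo_tool(steps=[0.03,0.002,-0.006,0.004,1,0.046,0.002,-0.006,0.004,1,0.058,0.002,-0.006,0.004,1,0.07,0.002,-0.006,0.004,1,0.082,0.002,-0.007,0.004,1,0.094,0.002,-0.009,0.004,1,0.105,0.002,-0.011,0.004,1,0.116,0.002,-0.014,0.004,1,0.126,0.002,-0.016,0.004,1,0.136,0.002,-0.016,0.004,1,0.146,0.002,-0.016,0.004,1,0.146,0.002,-0.016,0.004,1])

```text
time_s: 27.92
ee_pos: [0.7077, 0.0939, 0.2436]
ee_rot: [-0.0, 1.0, -0.022, 0.001]
wrist_force: [-4.6, -0.3, 11.8]
grip_width: 0.0541
```

```bash
python3 held.py j1; python3 go.py w-130,62,255 w-115,62,165 w-97,62,156
```

```text
n [1146] tilt 39.7 yaw -3.1 (wall -2.4) err 0.0008 grasp in bin [-7.   0.9 59.2] bin org wall [-41.   61.8 212.6] lip wall [ 72.1  60.5 264.2] grasp wall [ -8.5  62.3 262.6]
t 28.12 pos [0.7077 0.094  0.2435] yaw -2.46 F [-4.8 -0.7 10.1] w 0.0538
w-130,62,255 (array([-0.2429,  0.0009,  0.0144]), np.float64(-0.001))
w-115,62,165 (array([-0.2134,  0.001 ,  0.1945]), np.float64(-0.001))
w-97,62,156 (array([-0.1775,  0.001 ,  0.2126]), np.float64(-0.001))
```

Call:
servo_tool(steps=[-0.08,0.001,0,0,1,-0.16,0.001,0,0,1,-0.235,0.001,0.01,0,1,-0.23,0.001,0.09,0,1,-0.21,0.001,0.17,0,1,-0.195,0.001,0.21,0,1,-0.182,0.001,0.21,0,1,-0.182,0.001,0.21,0,1,-0.182,0.001,0.21,0,1,-0.182,0.001,0.21,0,1])

```text
time_s: 28.95
ee_pos: [0.6183, 0.0968, 0.1369]
ee_rot: [-0.0, 1.0, -0.022, 0.002]
wrist_force: [0.2, -0.1, -1.1]
grip_width: 0.0539
```

```bash
python3 held.py j2; python3 go.py w-82,62,160 w-72,62,169 w-64,62,178 w-60,62,182 w-52,62,182;python3 -c "
from plan import fixed
fixed(38.8,-7,60)"
```

```text
n [1172] tilt 39.9 yaw -2.4 (wall -2.4) err 0.0008 grasp in bin [-6.3  1.1 59.5] bin org wall [-131.3   60.4  106.2] lip wall [-18.   60.4 157.5] grasp wall [-98.   61.4 155.9]
t 29.15 pos [0.6175 0.0961 0.1358] yaw -2.54 F [ 0.3 -0.9 -0.5] w 0.0538
w-82,62,160 (array([ 0.0336, -0.0027, -0.0103]), np.float64(-0.003))
w-72,62,169 (array([ 0.0536, -0.0027, -0.0282]), np.float64(-0.003))
w-64,62,178 (array([ 0.0696, -0.0028, -0.0462]), np.float64(-0.003))
w-60,62,182 (array([ 0.0777, -0.0028, -0.0542]), np.float64(-0.003))
w-52,62,182 (array([ 0.0937, -0.0028, -0.0541]), np.float64(-0.003))
fixed th 38.8 minclr 4.733508663219563
[(-100.0, 158.0, 6), (-95.0, 158.0, 6), (-90.0, 160.0, 6), (-85.0, 160.0, 6), (-80.0, 163.0, 6), (-75.0, 168.0, 6), (-70.0, 172.0, np.float64(5.1)), (-66.0, 177.0, np.float64(4.8)), (-61.0, 182.0, np.float64(5.3)), (-56.0, 183.0, np.float64(6.0)), (-51.0, 182.0, np.float64(5.4)), (-51.0, 182.0, np.float64(5.4))]
```

Call:
servo_tool(steps=[0.015,-0.003,-0.008,0,1,0.032,-0.003,-0.013,0,1,0.042,-0.003,-0.022,0,1,0.051,-0.003,-0.03,0,1,0.059,-0.003,-0.038,0,1,0.067,-0.003,-0.047,0,1,0.075,-0.003,-0.055,0,1,0.085,-0.003,-0.056,0,1,0.096,-0.003,-0.056,0,1,0.096,-0.003,-0.056,0,1])

```text
time_s: 29.98
ee_pos: [0.6661, 0.0949, 0.1624]
ee_rot: [-0.0, 1.0, -0.022, 0.0]
wrist_force: [0.3, 0.1, -1.9]
grip_width: 0.0535
```

```bash
python3 held.py j3; python3 go.py w-51,62,157 w-52,62,138
```

```text
n [1022] tilt 39.7 yaw -2.5 (wall -2.4) err 0.0007 grasp in bin [-6.9  1.1 59.8] bin org wall [-83.1  60.5 131. ] lip wall [ 30.   60.4 182.6] grasp wall [-50.1  61.6 181.4]
t 30.18 pos [0.6646 0.0953 0.1621] yaw -2.53 F [-0.7 -0.6 -0.8] w 0.054
w-51,62,157 (array([ 0.0014, -0.0003,  0.0482]), np.float64(-0.003))
w-52,62,138 (array([-0.0006, -0.0003,  0.0862]), np.float64(-0.003))
```

Call:
servo_tool(steps=[0.001,0,0.009,-0.003,1,0.001,0,0.018,-0.003,1,0.001,0,0.027,-0.003,1,0.001,0,0.036,-0.003,1,0.001,0,0.045,-0.003,1,0.001,0,0.054,-0.003,1,0,0,0.062,-0.003,1,0,0,0.07,-0.003,1,-0.001,0,0.078,-0.003,1,-0.001,0,0.086,-0.003,1,-0.001,0,0.088,-0.003,1,-0.001,0,0.088,-0.003,1])

```text
time_s: 31.18
ee_pos: [0.6649, 0.0955, 0.1184]
ee_rot: [-0.0, 1.0, -0.021, 0.0]
wrist_force: [2.0, 0.5, 2.6]
grip_width: 0.0537
```

```bash
python3 held.py j4; python3 go.py w-52,62,138
```

```text
n [786] tilt 6.6 yaw -2.8 (wall -2.4) err 0.0007 grasp in bin [-10.   1.  56.] bin org wall [-47.8  61.1  80.7] lip wall [ 18.6  60.7 185.8] grasp wall [-51.3  62.1 137.4]
t 31.38 pos [0.6649 0.0954 0.1185] yaw -2.4 F [2.8 1.3 1.8] w 0.054
w-52,62,138 (array([-0.0012, -0.    , -0.001 ]), np.float64(0.0))
```

Call:
servo_tool(steps=[0,0,0,0,0.2,0,0,0,0,0.2,0,0,0,0,0.2,0,0,0,0,0.2,0,0,-0.02,0,0.2,0,0,-0.09,0,0.2,0,0,-0.17,0,0.2,-0.06,0,-0.19,0,0.2,-0.12,0,-0.19,0,0.2,-0.12,0,-0.19,0,0.2,-0.12,0,-0.19,0,0.2])

```text
time_s: 32.3
ee_pos: [0.6033, 0.098, 0.2146]
ee_rot: [0.0, 1.0, -0.02, 0.0]
wrist_force: [-0.6, -0.5, -0.3]
grip_width: 0.0683
```

```bash
python3 hung.py g3; python3 bins.py; python3 go.py .4184,.3526,.2,-6.8
```

```text
hung 1 wall [-42.4  61.2  73.3] world [0.6738 0.0942 0.0733] tilt -1.3 yaw-wall -0.6 err 0.0008
hung 2 wall [ -40.2 -148.    73.6] world [ 0.6672 -0.1148  0.0736] tilt -2.8 yaw-wall -0.3 err 0.0007
hung 2 wall [-40.1 -45.8  74. ] world [ 0.6716 -0.0128  0.074 ] tilt -2.9 yaw-wall 0.0 err 0.0008
1 bin x 0.4385 y 0.3497 yaw -6.8 deg  err 0.0007
1 bin x 0.4254 y -0.2345 yaw -56.8 deg  err 0.0030
1 bin x 0.5495 y -0.3969 yaw 98.9 deg  err 0.0059
t 32.7 pos [0.605  0.0977 0.2132] yaw -2.43 F [ 1.2 -0.5 -0.1] w 0.0682
.4184,.3526,.2,-6.8 (array([-0.3945, -0.4935,  0.0266]), np.float64(0.097))
```

View pics/g3side.png

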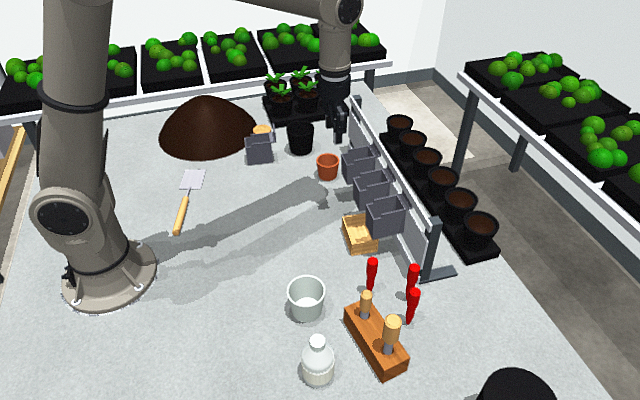

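```bash
python3 - <<'E'
from fit import *
for n in("top","side"):
    p=get_image(n)
    for t in ("twine","clay_pot","plant_pot","label_box"):
        for r in masks_of(p,t)[:2]:
            P,uv=cloud(p,r["mask"].astype(bool)); 
            if r["score"]>.3 and len(P)>10: print(n,t,round(r["score"],2),np.percentile(P,3,0).round(3),np.percentile(P,97,0).round(3),uv.mean(0).round())
E
```

```text
top twine 0.72 [0.443 0.413 0.014] [0.492 0.464 0.054] [189. 234.]
top clay_pot 0.8 [0.593 0.196 0.003] [0.651 0.24  0.063] [260. 183.]
top clay_pot 0.75 [ 0.584 -0.116  0.001] [ 0.653 -0.023  0.047] [354. 184.]
top plant_pot 0.97 [0.541 0.318 0.002] [0.62  0.4   0.087] [212. 196.]
top plant_pot 0.53 [ 0.628 -0.037  0.072] [0.714 0.013 0.157] [336. 159.]
top label_box 0.93 [ 0.584 -0.117  0.001] [ 0.653 -0.022  0.076] [354. 184.]
side twine 0.6 [0.446 0.373 0.047] [0.499 0.468 0.079] [262. 129.]
side plant_pot 0.89 [0.543 0.317 0.009] [0.621 0.405 0.085] [300. 136.]
side plant_pot 0.73 [0.402 0.319 0.003] [0.492 0.38  0.089] [259. 148.]
side label_box 0.6 [ 0.584 -0.122  0.   ] [ 0.652 -0.021  0.045] [358. 235.]
side label_box 0.33 [ 0.629 -0.041  0.078] [0.719 0.015 0.155] [371. 187.]
```

Call:
servo_tool(steps=[-0.394,-0.494,0.027,0.097,0.15,-0.394,-0.494,0.027,0.097,0.15,-0.394,-0.494,0.027,0.097,0.15,-0.394,-0.494,0.027,0.097,0.15,-0.394,-0.494,0.027,0.097,0.15,-0.394,-0.494,0.027,0.097,0.15,-0.394,-0.494,0.027,0.097,0.15,-0.394,-0.494,0.027,0.097,0.15,-0.394,-0.494,0.027,0.097,0.15,-0.394,-0.494,0.027,0.097,0.15,-0.394,-0.494,0.027,0.097,0.15,-0.394,-0.494,0.027,0.097,0.15])

```text
time_s: 34.2
ee_pos: [0.4195, 0.3513, 0.1999]
ee_rot: [0.001, 0.998, -0.061, 0.0]
wrist_force: [0.3, 0.1, 0.0]
grip_width: 0.0728
```

```bash
python3 go.py .4169,.3524,.04,-6.8
```

```text
t 34.2 pos [0.4195 0.3513 0.1999] yaw -6.94 F [0.3 0.1 0. ] w 0.0728
.4169,.3524,.04,-6.8 (array([-0.0056, -0.002 ,  0.3197]), np.float64(-0.003))
```

Call:
servo_tool(steps=[-0.005,-0.002,0.08,0,0.15,-0.005,-0.002,0.16,0,0.15,-0.005,-0.002,0.24,0,0.15,-0.005,-0.002,0.32,0,0.15,-0.005,-0.002,0.32,0,0.15,-0.005,-0.002,0.32,0,0.15,-0.005,-0.002,0.32,0,1,-0.005,-0.002,0.32,0,1,-0.005,-0.002,0.32,0,1,-0.005,-0.002,0.32,0,1,-0.005,-0.002,0.32,0,1])

```text
time_s: 35.12
ee_pos: [0.4178, 0.3555, 0.0428]
ee_rot: [-0.001, 0.998, -0.059, 0.002]
wrist_force: [-0.3, -1.2, 6.5]
grip_width: 0.0539
```

```bash
python3 go.py w-80,165,254
```

```text
t 35.12 pos [0.4178 0.3555 0.0428] yaw -6.82 F [-0.3 -1.2  6.5] w 0.0539
w-80,165,254 (array([ 0.4812,  0.2555, -0.3831]), np.float64(-0.098))
```

Call:
servo_tool(steps=[0,0,-0.08,0,1,0,0,-0.16,0,1,0,0,-0.24,0,1,0,0,-0.32,0,1,0,0,-0.383,0,1,0.08,0.042,-0.383,-0.098,1,0.15,0.08,-0.383,-0.098,1,0.22,0.118,-0.383,-0.098,1,0.29,0.155,-0.383,-0.098,1,0.36,0.192,-0.383,-0.098,1,0.42,0.225,-0.383,-0.098,1,0.481,0.255,-0.383,-0.098,1])

```text
time_s: 36.12
ee_pos: [0.6408, 0.197, 0.2323]
ee_rot: [0.0, 1.0, -0.021, 0.0]
wrist_force: [0.0, 0.8, -1.4]
grip_width: 0.0537
```

Call:
servo_tool(steps=[0,0,0,0,1,0,0,0,0,1,0,0,0,0,1])

```text
time_s: 36.37
ee_pos: [0.6388, 0.1998, 0.2318]
ee_rot: [-0.0, 1.0, -0.02, -0.0]
wrist_force: [-0.9, 0.8, -1.3]
grip_width: 0.0537
```

```bash
python3 held.py; python3 go.py w-60,165,252 w-10,165,256
```

```text
n [989, 280] tilt 1.4 yaw -3.5 (wall -2.4) err 0.0008 grasp in bin [-22.7   0.7  59. ] bin org wall [-60.6 164.1 191.3] lip wall [ -3.9 163.  302. ] grasp wall [-81.9 165.2 250.8]
t 36.57 pos [0.6384 0.2007 0.232 ] yaw -2.21 F [ 0.6 -0.5 -1.8] w 0.0538
w-60,165,252 (array([ 0.0445,  0.0024, -0.0019]), np.float64(0.005))
w-10,165,256 (array([ 0.1445,  0.0028, -0.0099]), np.float64(0.005))
```

Call:
servo_tool(steps=[0.026,0.002,-0.002,0.005,1,0.04,0.002,-0.002,0.005,1,0.052,0.002,-0.002,0.005,1,0.064,0.002,-0.002,0.005,1,0.076,0.002,-0.003,0.005,1,0.088,0.002,-0.005,0.005,1,0.099,0.002,-0.008,0.005,1,0.11,0.002,-0.011,0.005,1,0.12,0.002,-0.013,0.005,1,0.13,0.002,-0.013,0.005,1,0.14,0.002,-0.013,0.005,1,0.14,0.002,-0.013,0.005,1])

```text
time_s: 37.57
ee_pos: [0.7093, 0.1969, 0.2427]
ee_rot: [-0.001, 1.0, -0.022, 0.001]
wrist_force: [-5.8, -1.4, 13.3]
grip_width: 0.0537
```

```bash
python3 held.py k1; python3 go.py w-130,165,255 w-115,165,165 w-100,165,157
```

```text
n [1131, 585] tilt 39.3 yaw -2.9 (wall -2.4) err 0.0008 grasp in bin [-7.4  1.  58.4] bin org wall [-42.6 164.5 211.9] lip wall [ 70.1 163.6 264.4] grasp wall [-11.3 165.2 261.7]
t 37.77 pos [0.7092 0.1969 0.2427] yaw -2.53 F [-5.5 -1.3 11.7] w 0.0535
w-130,165,255 (array([-0.2372,  0.001 ,  0.0129]), np.float64(-0.002))
w-115,165,165 (array([-0.2077,  0.0012,  0.193 ]), np.float64(-0.002))
w-100,165,157 (array([-0.1777,  0.0012,  0.209 ]), np.float64(-0.002))
```

Call:
servo_tool(steps=[-0.08,0.001,0,0,1,-0.16,0.001,0,0,1,-0.23,0.001,0.01,0,1,-0.225,0.001,0.09,0,1,-0.205,0.001,0.17,0,1,-0.19,0.001,0.207,0,1,-0.178,0.001,0.207,0,1,-0.178,0.001,0.207,0,1,-0.178,0.001,0.207,0,1,-0.178,0.001,0.207,0,1])

```text
time_s: 38.6
ee_pos: [0.6217, 0.2, 0.1369]
ee_rot: [-0.001, 1.0, -0.022, 0.002]
wrist_force: [-0.0, -0.1, -1.8]
grip_width: 0.0538
```

```bash
python3 held.py k2; python3 go.py w-84,165,161 w-75,165,168 w-66,165,177 w-61,165,182.5 w-51,165,183;python3 -c "
from plan import fixed
fixed(39.5,-7,59)"
```

```text
n [1029, 112] tilt 37.7 yaw -2.9 (wall -2.4) err 0.0009 grasp in bin [-7.   1.  59.8] bin org wall [-129.9  163.9  104.3] lip wall [-18.7 163.  159.9] grasp wall [-98.9 164.7 155.9]
t 38.8 pos [0.6209 0.1992 0.1359] yaw -2.57 F [ 0.   0.4 -1.9] w 0.0541
w-84,165,161 (array([ 0.0314, -0.0024, -0.0122]), np.float64(-0.003))
w-75,165,168 (array([ 0.0494, -0.0025, -0.0262]), np.float64(-0.003))
w-66,165,177 (array([ 0.0675, -0.0025, -0.0441]), np.float64(-0.003))
w-61,165,182.5 (array([ 0.0775, -0.0026, -0.0551]), np.float64(-0.003))
w-51,165,183 (array([ 0.0975, -0.0026, -0.0561]), np.float64(-0.003))
fixed th 39.5 minclr 4.858746534414619
[(-101.0, 158.0, 6), (-96.0, 158.0, 6), (-91.0, 160.0, 6), (-86.0, 160.0, 6), (-81.0, 162.0, 6), (-76.0, 167.0, 6), (-71.0, 171.0, np.float64(5.2)), (-67.0, 176.0, np.float64(5.2)), (-63.0, 181.0, np.float64(5.1)), (-58.0, 183.0, 6), (-53.0, 183.0, 6), (-51.0, 182.0, np.float64(5.6))]
```

Call:
servo_tool(steps=[0.014,-0.002,-0.006,0,1,0.031,-0.002,-0.011,0,1,0.04,-0.002,-0.019,0,1,0.049,-0.002,-0.026,0,1,0.058,-0.002,-0.035,0,1,0.067,-0.002,-0.045,0,1,0.075,-0.002,-0.054,0,1,0.086,-0.002,-0.055,0,1,0.097,-0.002,-0.055,0,1,0.097,-0.002,-0.055,0,1])

```text
time_s: 39.63
ee_pos: [0.6702, 0.1971, 0.1618]
ee_rot: [0.0, 1.0, -0.023, 0.0]
wrist_force: [0.6, 0.1, -1.7]
grip_width: 0.0538
```

```bash
python3 held.py k3; python3 go.py w-51,165,157 w-52,165,138
```

```text
n [972, 744] tilt 38.1 yaw -3.2 (wall -2.4) err 0.0010 grasp in bin [-7.5  0.9 60. ] bin org wall [-81.5 163.3 129. ] lip wall [ 30.2 161.8 183.7] grasp wall [-50.3 163.8 180.8]
t 39.83 pos [0.6685 0.1976 0.1615] yaw -2.57 F [-0.3 -0.7 -1.3] w 0.0537
w-51,165,157 (array([ 0.0022, -0.0015,  0.0471]), np.float64(-0.003))
w-52,165,138 (array([ 0.0002, -0.0015,  0.0851]), np.float64(-0.003))
```

Call:
servo_tool(steps=[0.002,0,0.009,-0.003,1,0.002,0,0.018,-0.003,1,0.002,0,0.027,-0.003,1,0.002,0,0.036,-0.003,1,0.002,0,0.045,-0.003,1,0.002,0,0.054,-0.003,1,0.001,0,0.062,-0.003,1,0,0,0.07,-0.003,1,0,0,0.078,-0.003,1,0,0,0.085,-0.003,1,0,0,0.087,-0.003,1,0,0,0.087,-0.003,1])

```text
time_s: 40.83
ee_pos: [0.6691, 0.1979, 0.1183]
ee_rot: [-0.0, 1.0, -0.021, 0.0]
wrist_force: [1.8, 1.3, 2.3]
grip_width: 0.0538
```

```bash
python3 held.py k4; python3 go.py
```

```text
n [617, 685] tilt 8.3 yaw -2.6 (wall -2.4) err 0.0019 grasp in bin [-10.    1.   55.2] bin org wall [-49.6 163.6  81.2] lip wall [ 20.  163.4 184.3] grasp wall [-51.5 164.6 137.3]
t 41.03 pos [0.6691 0.1979 0.1184] yaw -2.44 F [0.5 1.3 2.4] w 0.0538
```

Call:
servo_tool(steps=[0,0,0,0,0.2,0,0,0,0,0.2,0,0,0,0,0.2,0,0,0,0,0.2,0,0,-0.02,0,0.2,0,0,-0.09,0,0.2,0,0,-0.17,0,0.2,-0.06,0,-0.19,0,0.2,-0.14,0,-0.2,0,0.2,-0.22,0,-0.22,0,0.2,-0.3,0,-0.22,0,0.2,-0.3,0,-0.22,0,0.2])

```text
time_s: 42.03
ee_pos: [0.5101, 0.2053, 0.2285]
ee_rot: [0.002, 1.0, -0.018, -0.003]
wrist_force: [-0.4, -0.0, -1.4]
grip_width: 0.0681
```

```bash
python3 hung.py g4; python3 go.py; python3 - <<'E'
from fit import *
for n in ("top","side"):
    p=get_image(n)
    for t in ("block","dibber_long","dibber_short","dip_pot"):
        for r in masks_of(p,t)[:7]:
            if r["score"]<.35: continue
            P,uv=cloud(p,r["mask"].astype(bool)); 
            if len(P)<5: continue
            c=np.median(p["img"][uv[:,1],uv[:,0]],0)
            print(n,t,"%.2f n=%d px %s lo %s hi %s rgb %s"%(r["score"],len(P),uv.mean(0).round(),np.percentile(P,3,0).round(3),np.percentile(P,97,0).round(3),c))
E
```

```text
hung 3 wall [-38.6  61.1  74.2] world [0.6776 0.094  0.0742] tilt -6.0 yaw-wall -0.2 err 0.0200
hung 2 wall [ -42.3 -148.    73.3] world [ 0.665  -0.1147  0.0733] tilt -3.6 yaw-wall -0.2 err 0.0007
hung 2 wall [-39.9 164.3  74. ] world [0.6807 0.1972 0.074 ] tilt -3.0 yaw-wall -0.0 err 0.0008
hung 3 wall [-40.2 -45.6  74.4] world [ 0.6715 -0.0125  0.0744] tilt -2.9 yaw-wall 0.2 err 0.0013
t 42.23 pos [0.5204 0.2037 0.2293] yaw -2.5 F [-0.8 -0.3 -0.5] w 0.0684
top block 0.74 n=935 px [448. 207.] lo [ 0.506 -0.431  0.006] hi [ 0.577 -0.284  0.061] rgb [171. 120.  77.]
top block 0.73 n=2795 px [323. 143.] lo [ 0.702 -0.244  0.004] hi [0.8   0.305 0.203] rgb [117. 120. 123.]
top block 0.64 n=196 px [475. 200.] lo [ 0.537 -0.419  0.056] hi [ 0.565 -0.393  0.164] rgb [150.5 112.   77. ]
top dibber_long 0.58 n=174 px [476. 201.] lo [ 0.536 -0.418  0.069] hi [ 0.561 -0.393  0.164] rgb [158.5 130.5  93.5]
top dibber_short 0.68 n=115 px [425. 165.] lo [ 0.652 -0.293  0.   ] hi [ 0.672 -0.268  0.124] rgb [143.  53.  52.]
top dibber_short 0.63 n=116 px [442. 207.] lo [ 0.524 -0.341  0.045] hi [ 
[... 493 characters left out ...]
. 102.]
side dibber_short 0.66 n=332 px [412. 304.] lo [ 0.626 -0.347  0.015] hi [ 0.644 -0.331  0.121] rgb [145.  12.   9.]
side dibber_short 0.62 n=246 px [365. 304.] lo [ 0.527 -0.329  0.054] hi [ 0.544 -0.314  0.132] rgb [156.  120.5  80. ]
side dibber_short 0.61 n=302 px [412. 277.] lo [ 0.653 -0.291 -0.   ] hi [ 0.688 -0.241  0.122] rgb [146.   12.    9.5]
side dibber_short 0.50 n=288 px [371. 272.] lo [ 0.574 -0.245  0.023] hi [ 0.593 -0.227  0.121] rgb [145.  11.   9.]
side dip_pot 0.80 n=1464 px [306. 297.] lo [ 0.398 -0.274  0.004] hi [ 0.469 -0.198  0.076] rgb [179.  191.  184.5]
side dip_pot 0.55 n=775 px [300. 138.] lo [0.542 0.317 0.007] hi [0.618 0.4   0.084] rgb [16. 15. 17.]
```

View pics/g4side.png

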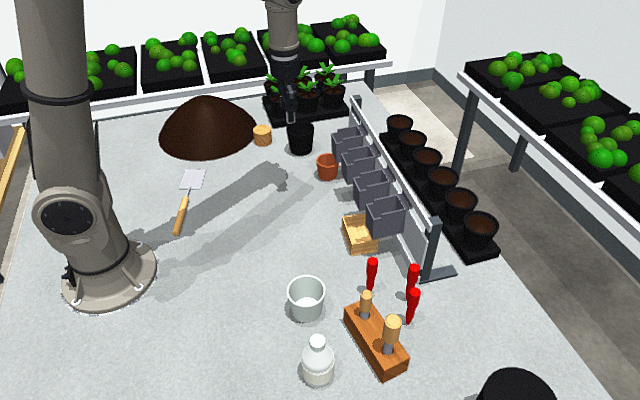

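View pics/g4top.png

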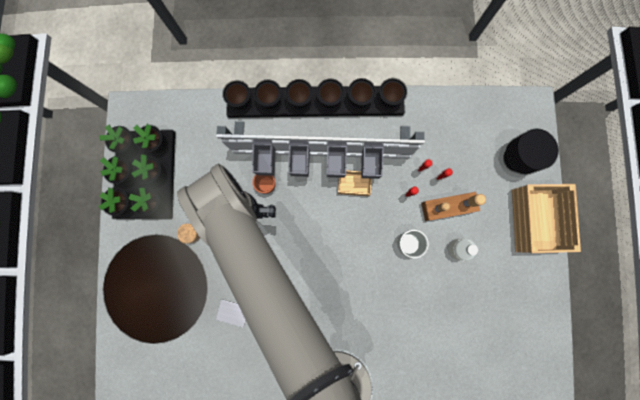

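```bash
cat > dib.py <<'E'
from fit import *
ps=[get_image("side"),get_image("top")]
def cyl(name,near,r,z0,z1):
    A=[]
    for p in ps:
        P,_=cloud(p); A.append(P[(np.hypot(P[:,0]-near[0],P[:,1]-near[1])<.024)&(P[:,2]>z0)&(P[:,2]<z1)])
    for Q,n in ((A[0],"side"),(A[1],"top"),(np.vstack(A),"both")):
        if len(Q)<10: continue
        s=least_squares(lambda v:np.hypot(Q[:,0]-v[0],Q[:,1]-v[1])-r,near,loss='soft_l1',f_scale=.001)
        print(name,n,len(Q),s.x.round(4),"ztop",np.percentile(Q[:,2],98).round(3))
cyl("long",[.55,-.408],.016,.108,.157)
cyl("short",[.5355,-.322],.012,.092,.127)
for p,n in zip(ps,("side","top")):
    P,_=cloud(p); Q=P[(np.hypot(P[:,0]-.433,P[:,1]+.236)<.055)&(P[:,2]>.068)&(P[:,2]<.08)]
    s=least_squares(lambda v:np.hypot(Q[:,0]-v[0],Q[:,1]-v[1])-v[2],[.433,-.236,.04],loss='soft_l1',f_scale=.001); print("pot",n,len(Q),s.x.round(4))
E
python3 dib.py
```

```text
long side 273 [ 0.553  -0.4061] ztop 0.156
long top 77 [ 0.5508 -0.4091] ztop 0.157
long both 350 [ 0.5529 -0.4064] ztop 0.157
short side 128 [ 0.5376 -0.3167] ztop 0.127
short top 34 [ 0.5354 -0.3187] ztop 0.127
short both 162 [ 0.5374 -0.3168] ztop 0.127
pot side 308 [ 0.433  -0.2362  0.0395]
pot top 149 [ 0.431  -0.2371  0.0396]
```

```bash
python3 go.py .552,-.1,.23,-2.4 .552,-.407,.23,-2.4
```

```text
t 42.83 pos [0.5192 0.2041 0.2284] yaw -2.45 F [ 0.3  0.4 -0.7] w 0.0685
.552,-.1,.23,-2.4 (array([ 0.0916,  0.6047, -0.0032]), np.float64(-0.001))
.552,-.407,.23,-2.4 (array([ 0.1179,  1.2182, -0.0031]), np.float64(-0.001))
```

Call:
servo_tool(steps=[0.1,0.98,-0.003,0,0,0.1,0.98,-0.003,0,0,0.1,0.98,-0.003,0,0,0.1,0.98,-0.003,0,0,0.1,0.98,-0.003,0,0,0.1,0.98,-0.003,0,0,0.1,0.98,-0.003,0,0,0.1,0.98,-0.003,0,0,0.1,0.98,-0.003,0,0,0.1,0.98,-0.003,0,0,0.1,0.98,-0.003,0,0,0.1,0.98,-0.003,0,0])

```text
time_s: 43.83
ee_pos: [0.5474, -0.2915, 0.2301]
ee_rot: [0.001, 1.0, -0.023, -0.0]
wrist_force: [1.1, -0.4, -0.2]
grip_width: 0.0855
```

Call:
servo_tool(steps=[0.02,0.238,0,0,0,0.02,0.238,0,0,0,0.02,0.238,0,0,0,0.02,0.238,0,0,0,0.02,0.238,0,0,0,0.02,0.238,0,0,0])

```text
time_s: 44.33
ee_pos: [0.5532, -0.4061, 0.2296]
ee_rot: [-0.001, 1.0, -0.021, -0.0]
wrist_force: [-0.3, 0.3, 0.2]
grip_width: 0.0856
```

```bash
python3 dib.py; python3 go.py .552,-.407,.116,-2.4
```

```text
long side 278 [ 0.553  -0.4061] ztop 0.157
long top 69 [ 0.5506 -0.4092] ztop 0.157
long both 347 [ 0.553  -0.4064] ztop 0.157
short side 129 [ 0.5377 -0.3167] ztop 0.126
short top 34 [ 0.5356 -0.3181] ztop 0.127
short both 163 [ 0.5375 -0.3168] ztop 0.127
pot side 314 [ 0.433  -0.2361  0.0394]
pot top 145 [ 0.431  -0.2371  0.0397]
t 44.43 pos [ 0.5539 -0.4048  0.2302] yaw -2.29 F [0.2 0.9 1. ] w 0.0854
.552,-.407,.116,-2.4 (array([-0.0036,  0.0048,  0.2283]), np.float64(0.002))
```

Call:
servo_tool(steps=[-0.004,0.005,0.07,0,0,-0.004,0.005,0.14,0,0,-0.004,0.005,0.2,0,0,-0.004,0.005,0.228,0,0,-0.004,0.005,0.228,0,0,-0.004,0.005,0.228,0,1,-0.004,0.005,0.228,0,1,-0.004,0.005,0.228,0,1,-0.004,0.005,0.228,0,1,-0.004,0.005,0.228,0,1,-0.004,0.005,0.228,0,1,-0.004,0.005,0.228,0,1], squeeze=50)

```text
time_s: 45.43
ee_pos: [0.5521, -0.4095, 0.1182]
ee_rot: [0.001, 1.0, -0.021, 0.001]
wrist_force: [0.1, 1.0, 5.1]
grip_width: 0.0308
```

```bash
python3 go.py .552,-.407,.24,-2.4 .432,-.2366,.24,-2.4
```

```text
t 45.43 pos [ 0.5521 -0.4095  0.1182] yaw -2.45 F [0.1 1.  5.1] w 0.0308
.552,-.407,.24,-2.4 (array([ 2.000e-04, -4.800e-03, -2.436e-01]), np.float64(-0.001))
.432,-.2366,.24,-2.4 (array([-0.2541, -0.335 , -0.2446]), np.float64(-0.001))
```

Call:
servo_tool(steps=[0,0,-0.06,0,1,0,0,-0.13,0,1,0,0,-0.2,0,1,0,0,-0.26,0,1,-0.06,-0.08,-0.26,0,1,-0.11,-0.145,-0.26,0,1,-0.16,-0.21,-0.26,0,1,-0.21,-0.275,-0.26,0,1,-0.254,-0.335,-0.26,0,1,-0.254,-0.335,-0.26,0,1,-0.254,-0.335,-0.26,0,1])

```text
time_s: 46.35
ee_pos: [0.4299, -0.2347, 0.2463]
ee_rot: [0.001, 1.0, -0.02, -0.0]
wrist_force: [0.5, -1.6, -0.5]
grip_width: 0.0307
```

```bash
python3 - <<'E'
from fit import *
p=get_image("side"); save(p,"d1side.png"); p2=get_image("top"); save(p2,"d1top.png")
s=state(); print(s["time_s"],s["ee_pos"],s["grip_width"])
for p,n in ((p,"side"),(p2,"top")):
    P,_=cloud(p); 
    Q=P[(np.hypot(P[:,0]-s['ee_pos'][0],P[:,1]-s['ee_pos'][1])<.025)&(P[:,2]>.085)&(P[:,2]<.22)]
    if len(Q): print(n,len(Q),"zmin",Q[:,2].min(), [ (z,np.median(Q[abs(Q[:,2]-z)<.006],0).round(4)) for z in (.15,.17,.2)])
    Q=P[(np.hypot(P[:,0]-.433,P[:,1]+.236)<.055)&(P[:,2]>.068)&(P[:,2]<.08)]
    v=least_squares(lambda v:np.hypot(Q[:,0]-v[0],Q[:,1]-v[1])-v[2],[.433,-.236,.04],loss='soft_l1',f_scale=.001); print("pot",n,len(Q),v.x.round(4))
E
python3 go.py .432,-.2366,.126,-2.4
```

```text
46.45 [ 0.43165254 -0.23749819  0.24664129] 0.03074471198926823
side 185 zmin 0.1397361960692537 [(0.15, array([ 0.4293, -0.2381,  0.1504])), (0.17, array([ 0.4292, -0.2405,  0.1701])), (0.2, array([ 0.428 , -0.2408,  0.2007]))]
pot side 319 [ 0.4329 -0.2363  0.0394]
top 1 zmin 0.17275096585153626 [(0.15, array([nan, nan, nan])), (0.17, array([ 0.4381, -0.2346,  0.1728])), (0.2, array([nan, nan, nan]))]
pot top 114 [ 0.4311 -0.2369  0.0396]
t 46.45 pos [ 0.4317 -0.2375  0.2466] yaw -2.48 F [ 0.7 -0.1 -0.6] w 0.0307
.432,-.2366,.126,-2.4 (array([ 2.000e-04, -2.200e-03,  2.413e-01]), np.float64(-0.002))
  return _methods._mean(a, axis=axis, dtype=dtype,
  ret = um.true_divide(
```

View pics/d1side.png

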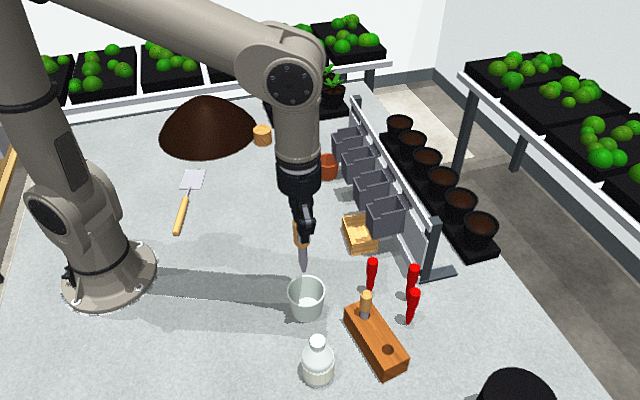

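Call:
servo_tool(steps=[0,-0.001,0.06,0,1,0,-0.001,0.12,0,1,0,-0.001,0.18,0,1,0,-0.001,0.23,0,1,0,-0.001,0.247,0,1,0,-0.001,0.247,0,1,0,-0.001,0.247,0,1,0,-0.001,0.247,0,1,0,-0.001,0.247,0,1,0,-0.001,0.247,0,1,0,-0.001,0.247,0,1,0,-0.001,0.247,0,1])

```text
time_s: 47.45
ee_pos: [0.4316, -0.2363, 0.1232]
ee_rot: [0.0, 1.0, -0.021, 0.001]
wrist_force: [0.2, 0.2, -2.0]
grip_width: 0.0308
```

Call:
servo_tool(steps=[0,0,0,0,1,0,0,0,0,1,0,0,0,0,1,0,0,0,0,1,0,0,0,0,1,0,0,0,0,1,0,0,0,0,1,0,0,0,0,1,0,0,-0.08,0,1,0,0,-0.16,0,1,0,0,-0.24,0,1,0,0,-0.3,0,1])

```text
time_s: 48.45
ee_pos: [0.432, -0.2363, 0.2759]
ee_rot: [0.001, 1.0, -0.021, 0.002]
wrist_force: [1.0, -1.0, -1.4]
grip_width: 0.031
```

```bash
python3 hung.py g5; python3 go.py w-48,-148,346
```

```text
hung 2 wall [-39.9  61.2  74.3] world [0.6763 0.0941 0.0743] tilt -3.4 yaw-wall 0.3 err 0.0008
hung 2 wall [-39.8 164.3  74.3] world [0.6808 0.1972 0.0743] tilt -3.3 yaw-wall 0.1 err 0.0008
hung 2 wall [-40.  -45.9  74.1] world [ 0.6717 -0.0129  0.0741] tilt -3.0 yaw-wall 0.2 err 0.0008
hung 2 wall [ -40.  -147.9   73.9] world [ 0.6674 -0.1147  0.0739] tilt -3.1 yaw-wall -0.3 err 0.0007
hung 1 wall [-29.4  10.5  79. ] world [0.6847 0.043  0.079 ] tilt -11.5 yaw-wall 1.3 err 0.0200
t 48.65 pos [ 0.4314 -0.2362  0.2731] yaw -2.46 F [-0.5 -0.2 -2. ] w 0.0306
w-48,-148,346 (array([ 0.4453, -0.2626, -0.1075]), np.float64(-0.001))
```

Call:
servo_tool(steps=[0.06,-0.03,-0.06,0,1,0.12,-0.07,-0.107,0,1,0.18,-0.1,-0.107,0,1,0.24,-0.14,-0.107,0,1,0.3,-0.175,-0.107,0,1,0.36,-0.21,-0.107,0,1,0.41,-0.24,-0.107,0,1,0.451,-0.263,-0.107,0,1,0.451,-0.263,-0.107,0,1,0.451,-0.263,-0.107,0,1,0.451,-0.263,-0.107,0,1])

```text
time_s: 49.57
ee_pos: [0.661, -0.115, 0.3239]
ee_rot: [0.0, 1.0, -0.022, -0.002]
wrist_force: [0.2, -0.9, -0.5]
grip_width: 0.031
```

```bash
python3 go.py w-44,-148,210; python3 - <<'E'
from fit import *
p=get_image("side"); im=p["img"][60:300,260:500]; cv2.imwrite("pics/d2.png",cv2.resize(im[...,::-1],None,fx=2.5,fy=2.5))
E
```

```text
t 49.57 pos [ 0.661  -0.115   0.3239] yaw -2.47 F [ 0.2 -0.9 -0.5] w 0.031
w-44,-148,210 (array([ 0.0058, -0.001 ,  0.2657]), np.float64(-0.001))
```

View pics/d2.png

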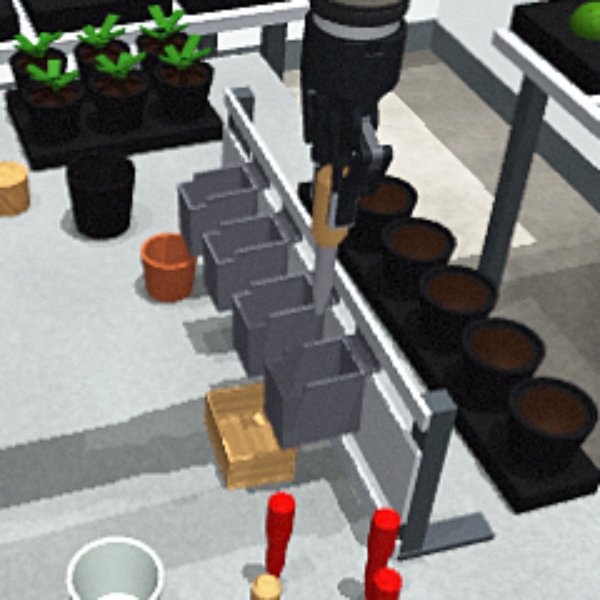

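Call:
servo_tool(steps=[0.003,-0.001,0.04,0,1,0.004,-0.001,0.09,0,1,0.004,-0.001,0.14,0,1,0.004,-0.001,0.19,0,1,0.004,-0.001,0.24,0,1,0.004,-0.001,0.262,0,1,0.004,-0.001,0.27,0,1,0.004,-0.001,0.27,0,1,0.004,-0.001,0.27,0,1])

```text
time_s: 50.37
ee_pos: [0.6649, -0.1145, 0.1926]
ee_rot: [0.0, 1.0, -0.022, 0.001]
wrist_force: [0.0, 0.9, -0.9]
grip_width: 0.0308
```

```bash
python3 go.py w-44,-148,207; python3 - <<'E'
from fit import *
p=get_image("side"); im=p["img"][60:300,260:500]; cv2.imwrite("pics/d3.png",cv2.resize(im[...,::-1],None,fx=2.5,fy=2.5))
E
```

```text
t 50.37 pos [ 0.6649 -0.1145  0.1926] yaw -2.5 F [ 0.   0.9 -0.9] w 0.0308
w-44,-148,207 (array([-0.003 ,  0.0006,  0.0093]), np.float64(-0.002))
```

View pics/d3.png

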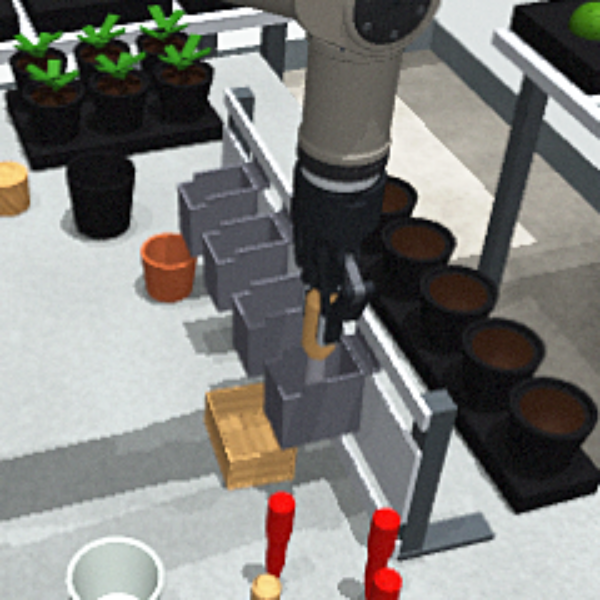

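Dibber is inside the bin (px ~ (312,370) in the crop). Lower ~5 mm and release.

Call:
servo_tool(steps=[0,0,0.004,0,1,0,0,0.009,0,1,0,0,0.009,0,1,0,0,0.009,0,0.4,0,0,0.009,0,0.4,0,0,0.009,0,0.4,0,0,-0.03,0,0.3,0,0,-0.1,0,0.3,0,0,-0.18,0,0.3,-0.06,0,-0.2,0,0,-0.06,0,-0.2,0,0,-0.06,0,-0.2,0,0])

```text
time_s: 51.42
ee_pos: [0.634, -0.1128, 0.2927]
ee_rot: [0.001, 1.0, -0.022, 0.001]
wrist_force: [0.3, -0.1, -0.8]
grip_width: 0.0851
```

```bash
python3 hung.py g6; python3 dib.py | grep -v long; python3 go.py .5365,-.3175,.29,-2.4
```

```text
hung 2 wall [-42.9  61.4  73.8] world [0.6734 0.0945 0.0738] tilt -3.0 yaw-wall 0.2 err 0.0008
hung 2 wall [ -42.4 -147.9   73.7] world [ 0.665  -0.1147  0.0737] tilt -3.3 yaw-wall -0.1 err 0.0007
hung 2 wall [-39.6 164.3  74.1] world [0.6809 0.1972 0.0741] tilt -3.4 yaw-wall 0.2 err 0.0008
hung 2 wall [-40.3 -46.   74.4] world [ 0.6714 -0.013   0.0744] tilt -3.1 yaw-wall 0.4 err 0.0008
short side 127 [ 0.5378 -0.3168] ztop 0.126
short both 127 [ 0.5378 -0.3168] ztop 0.126
pot side 304 [ 0.4329 -0.2362  0.0394]
pot top 0 [ 0.433 -0.236  0.04 ]
t 51.72 pos [ 0.6342 -0.1126  0.2897] yaw -2.44 F [-1.2 -0.5 -0.2] w 0.0854
.5365,-.3175,.29,-2.4 (array([-0.1778,  0.4177, -0.0005]), np.float64(-0.001))
```

View pics/g6side.png

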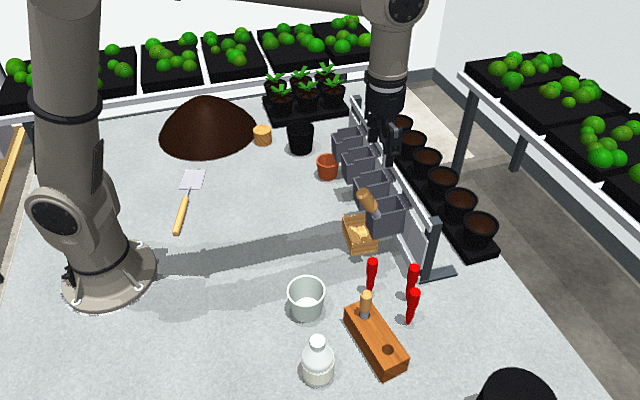

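Call:
servo_tool(steps=[-0.178,0.418,0.08,0,0,-0.178,0.418,0.1,0,0,-0.178,0.418,0.12,0,0,-0.178,0.418,0.14,0,0,-0.178,0.418,0.14,0,0,-0.178,0.418,0.14,0,0,-0.178,0.418,0.14,0,0,-0.178,0.418,0.14,0,0,-0.178,0.418,0.14,0,0])

```text
time_s: 52.47
ee_pos: [0.537, -0.3168, 0.2207]
ee_rot: [-0.001, 1.0, -0.021, 0.0]
wrist_force: [-0.9, 1.3, 0.4]
grip_width: 0.0855
```

```bash
python3 go.py .5365,-.3175,.088,-2.4
```

```text
t 52.47 pos [ 0.537  -0.3168  0.2207] yaw -2.41 F [-0.9  1.3  0.4] w 0.0855
.5365,-.3175,.088,-2.4 (array([-0.0011,  0.0018,  0.2655]), np.float64(-0.0))
```

Call:
servo_tool(steps=[-0.001,0.001,0.08,0,0,-0.001,0.001,0.16,0,0,-0.001,0.001,0.22,0,0,-0.001,0.001,0.265,0,0,-0.001,0.001,0.265,0,0,-0.001,0.001,0.265,0,1,-0.001,0.001,0.265,0,1,-0.001,0.001,0.265,0,1,-0.001,0.001,0.265,0,1,-0.001,0.001,0.265,0,1,-0.001,0.001,0.265,0,1,-0.001,0.001,0.265,0,1])

```text
time_s: 53.47
ee_pos: [0.5368, -0.3186, 0.0902]
ee_rot: [0.001, 1.0, -0.022, 0.001]
wrist_force: [-0.8, 0.4, 6.7]
grip_width: 0.0227
```

```bash
python3 go.py  .432,-.2366,.22,-2.4
```

```text
t 53.47 pos [ 0.5368 -0.3186  0.0902] yaw -2.46 F [-0.8  0.4  6.7] w 0.0227
.432,-.2366,.22,-2.4 (array([-0.2159, -0.1546, -0.2603]), np.float64(-0.001))
```

Call:
servo_tool(steps=[0,0,-0.06,0,1,0,0,-0.13,0,1,0,0,-0.2,0,1,0,0,-0.26,0,1,-0.06,-0.045,-0.26,0,1,-0.12,-0.09,-0.26,0,1,-0.17,-0.12,-0.26,0,1,-0.216,-0.154,-0.26,0,1,-0.216,-0.154,-0.26,0,1,-0.216,-0.154,-0.26,0,1,-0.216,-0.154,-0.26,0,1])

```text
time_s: 54.38
ee_pos: [0.4316, -0.2371, 0.2189]
ee_rot: [0.0, 1.0, -0.022, 0.001]
wrist_force: [0.5, -0.2, -0.1]
grip_width: 0.0231
```

```bash
python3 - <<'E'
from fit import *
p=get_image("side"); save(p,"d4side.png"); p2=get_image("top")
s=state(); print(s["time_s"],s["ee_pos"],s["grip_width"])
for p,n in ((p,"side"),(p2,"top")):
    P,_=cloud(p); 
    Q=P[(np.hypot(P[:,0]-s['ee_pos'][0],P[:,1]-s['ee_pos'][1])<.025)&(P[:,2]>.085)&(P[:,2]<.2)]
    if len(Q): print(n,len(Q),"zmin",Q[:,2].min())
    Q=P[(np.hypot(P[:,0]-.433,P[:,1]+.236)<.055)&(P[:,2]>.068)&(P[:,2]<.08)]
    v=least_squares(lambda v:np.hypot(Q[:,0]-v[0],Q[:,1]-v[1])-v[2],[.433,-.236,.04],loss='soft_l1',f_scale=.001); print("pot",n,len(Q),v.x.round(4))
E
python3 go.py .432,-.2366,.096,-2.4
```

```text
54.4833 [ 0.43206369 -0.23728007  0.21866486] 0.02296568264816813
side 130 zmin 0.14108267489754212
pot side 309 [ 0.433  -0.236   0.0395]
pot top 113 [ 0.431  -0.2368  0.0395]
t 54.48 pos [ 0.4321 -0.2373  0.2187] yaw -2.48 F [ 0.4  0.3 -0.7] w 0.023
.432,-.2366,.096,-2.4 (array([-0.0004, -0.0014,  0.2453]), np.float64(-0.002))
```

View pics/d4side.png

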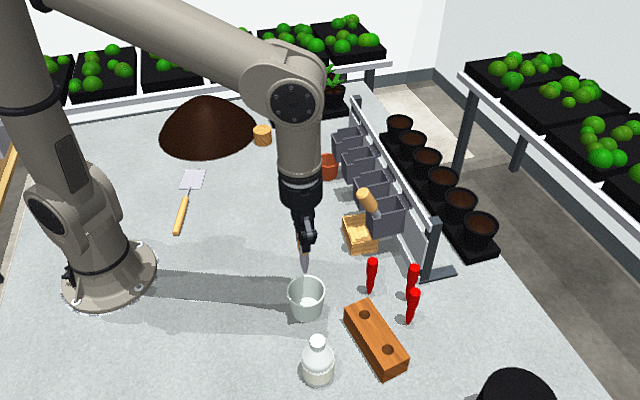

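Call:
servo_tool(steps=[0,-0.001,0.06,0,1,0,-0.001,0.12,0,1,0,-0.001,0.18,0,1,0,-0.001,0.23,0,1,0,-0.001,0.245,0,1,0,-0.001,0.245,0,1,0,-0.001,0.245,0,1,0,-0.001,0.245,0,1,0,-0.001,0.245,0,1,0,-0.001,0.245,0,1,0,-0.001,0.245,0,1,0,-0.001,0.245,0,1])

```text
time_s: 55.48
ee_pos: [0.4315, -0.2364, 0.0967]
ee_rot: [0.0, 1.0, -0.021, 0.001]
wrist_force: [0.2, -0.0, -0.0]
grip_width: 0.0225
```

Call:
servo_tool(steps=[0,0,0,0,1,0,0,0,0,1,0,0,0,0,1,0,0,0,0,1,0,0,0,0,1,0,0,0,0,1,0,0,0,0,1,0,0,0,0,1,0,0,-0.08,0,1,0,0,-0.16,0,1,0,0,-0.24,0,1,0,0,-0.32,0,1])

```text
time_s: 56.48
ee_pos: [0.4308, -0.2358, 0.2578]
ee_rot: [-0.0, 1.0, -0.021, -0.0]
wrist_force: [0.8, 0.1, -1.7]
grip_width: 0.0229
```

```bash
python3 hung.py; python3 go.py w-44,-45.5,325
```

```text
hung 2 wall [-40.  164.2  74.4] world [0.6805 0.1971 0.0744] tilt -2.9 yaw-wall 0.1 err 0.0008
hung 2 wall [-40.   61.2  74.2] world [0.6762 0.0942 0.0742] tilt -3.0 yaw-wall -0.4 err 0.0008
hung 2 wall [ -39.8 -147.9   74.1] world [ 0.6676 -0.1148  0.0741] tilt -3.2 yaw-wall -0.5 err 0.0007
hung 1 wall [-40.5 -45.2  74.2] world [ 0.6712 -0.0121  0.0742] tilt -3.4 yaw-wall -0.6 err 0.0007
t 56.68 pos [ 0.4317 -0.2363  0.2571] yaw -2.46 F [-0.6  0.2 -1.7] w 0.0227
w-44,-45.5,325 (array([ 0.4526, -0.4677, -0.0976]), np.float64(-0.001))
```

```bash
python3 go.py w-130,0,325 w-44,61.3,325
```

```text
t 56.68 pos [ 0.4317 -0.2363  0.2571] yaw -2.46 F [-0.6  0.2 -1.7] w 0.0227
w-130,0,325 (array([ 0.2806, -0.5586, -0.0982]), np.float64(-0.001))
w-44,61.3,325 (array([ 0.4525, -0.6813, -0.098 ]), np.float64(-0.001))
```

Call:
servo_tool(steps=[0.03,-0.06,-0.06,0,1,0.065,-0.13,-0.098,0,1,0.1,-0.2,-0.098,0,1,0.135,-0.27,-0.098,0,1,0.17,-0.34,-0.098,0,1,0.205,-0.41,-0.098,0,1,0.24,-0.48,-0.098,0,1,0.275,-0.55,-0.098,0,1,0.34,-0.6,-0.098,0,1,0.4,-0.65,-0.098,0,1,0.45,-0.681,-0.098,0,1,0.45,-0.681,-0.098,0,1])

```text
time_s: 57.68
ee_pos: [0.6725, 0.0993, 0.3]
ee_rot: [-0.002, 1.0, -0.019, -0.002]
wrist_force: [-1.2, -0.4, -1.4]
grip_width: 0.0233
```

Call:
servo_tool(steps=[0,0,0,0,1,0,0,0,0,1,0,0,0,0,1])

```text
time_s: 57.93
ee_pos: [0.6696, 0.093, 0.3041]
ee_rot: [0.001, 1.0, -0.022, -0.001]
wrist_force: [-0.9, -0.1, -1.2]
grip_width: 0.0228
```

```bash
python3 go.py w-44,61.3,180.5; python3 - <<'E'
from fit import *
p=get_image("side"); im=p["img"][60:300,260:500]; cv2.imwrite("pics/d5.png",cv2.resize(im[...,::-1],None,fx=2.5,fy=2.5))
E
```

```text
t 57.93 pos [0.6696 0.093  0.3041] yaw -2.52 F [-0.9 -0.1 -1.2] w 0.0228
w-44,61.3,180.5 (array([ 0.0057, -0.0035,  0.2852]), np.float64(-0.002))
```

View pics/d5.png

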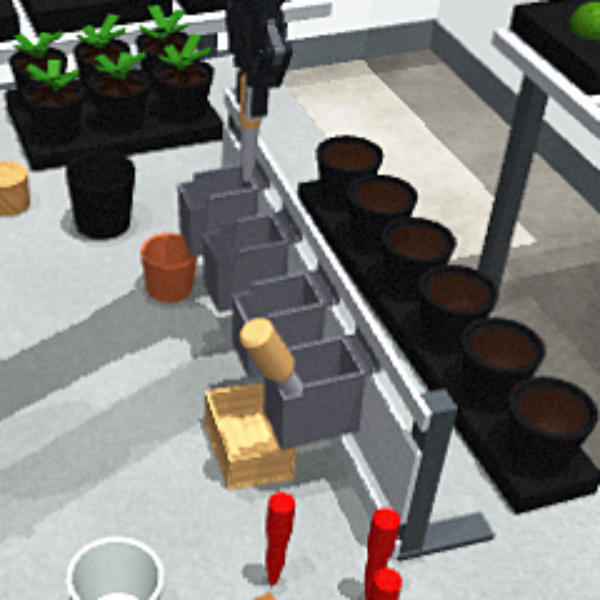

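Call:
servo_tool(steps=[0.003,-0.003,0.05,0,1,0.005,-0.003,0.1,0,1,0.005,-0.003,0.15,0,1,0.005,-0.003,0.2,0,1,0.005,-0.003,0.25,0,1,0.005,-0.003,0.27,0,1,0.005,-0.003,0.28,0,1,0.005,-0.003,0.28,0,1,0.005,-0.003,0.28,0,1])

```text
time_s: 58.73
ee_pos: [0.6739, 0.0957, 0.1667]
ee_rot: [-0.0, 1.0, -0.022, 0.001]
wrist_force: [0.2, 0.4, -0.3]
grip_width: 0.0231
```

```bash
python3 go.py; python3 - <<'E'
from fit import *
p=get_image("side"); im=p["img"][60:300,260:500]; cv2.imwrite("pics/d6.png",cv2.resize(im[...,::-1],None,fx=2.5,fy=2.5))
E
```

```text
t 58.73 pos [0.6739 0.0957 0.1667] yaw -2.48 F [ 0.2  0.4 -0.3] w 0.0231
```

View pics/d6.png

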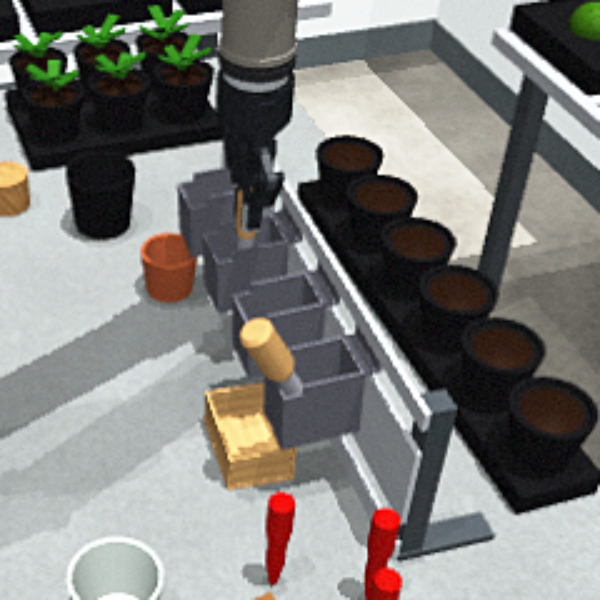

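Call:
servo_tool(steps=[0,0,0.006,0,1,0,0,0.006,0,1,0,0,0.006,0,0.4,0,0,0.006,0,0.4,0,0,0.006,0,0.4,0,0,-0.03,0,0.3,0,0,-0.1,0,0.3,0,0,-0.18,0,0.3,-0.06,0,-0.24,0,0.2,-0.14,0,-0.24,0,0,-0.24,0,-0.24,0,0,-0.32,0,-0.24,0,0])

```text
time_s: 59.78
ee_pos: [0.5187, 0.1029, 0.2856]
ee_rot: [-0.0, 1.0, -0.021, 0.001]
wrist_force: [-0.5, 0.1, 0.9]
grip_width: 0.0853
```

Call:
servo_tool(steps=[-0.1,-0.2,0,0,0,-0.1,-0.2,0,0,0,-0.1,-0.2,0,0,0,-0.1,-0.2,0,0,0,-0.1,-0.2,0,0,0,-0.1,-0.2,0,0,0])

```text
time_s: 60.28
ee_pos: [0.4747, 0.2038, 0.2852]
ee_rot: [0.0, 1.0, -0.022, 0.0]
wrist_force: [-0.1, -0.2, 0.3]
grip_width: 0.0856
```

```bash
python3 hung.py f1; python3 go.py; python3 - <<'E'
import cv2
im=cv2.imread("pics/f1side.png")[60:300,260:500]; cv2.imwrite("pics/f1z.png",cv2.resize(im,None,fx=2.5,fy=2.5))
E
python3 dib.py | grep pot
```

```text
hung 1 wall [-38.8 -46.   73.1] world [ 0.6729 -0.013   0.0731] tilt -3.7 yaw-wall -0.4 err 0.0007
hung 2 wall [-39.8 164.3  74. ] world [0.6808 0.1971 0.074 ] tilt -3.0 yaw-wall 0.0 err 0.0008
hung 2 wall [-40.   61.4  74.7] world [0.6762 0.0943 0.0747] tilt -2.8 yaw-wall -0.4 err 0.0008
hung 2 wall [ -42.9 -148.    73.8] world [ 0.6645 -0.1148  0.0738] tilt -3.0 yaw-wall 0.0 err 0.0007
t 60.48 pos [0.475  0.2031 0.2848] yaw -2.61 F [-0.2  0.   0.5] w 0.0852
pot side 306 [ 0.433  -0.2362  0.0394]
pot top 150 [ 0.4311 -0.237   0.0396]
```

View pics/f1z.png

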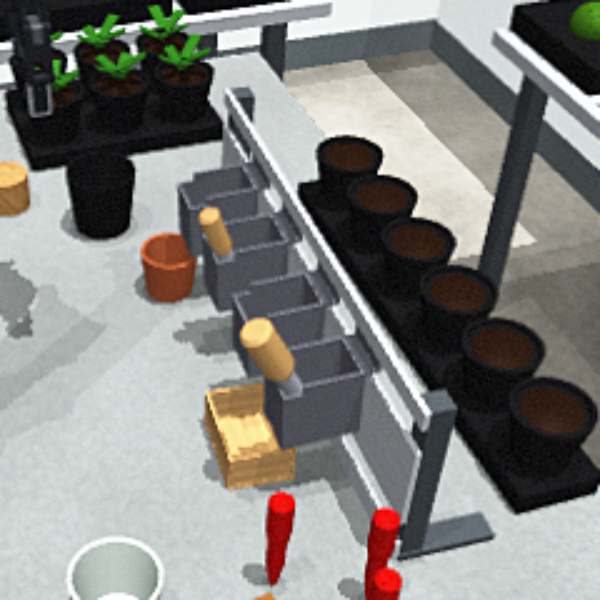

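View pics/f1top.png

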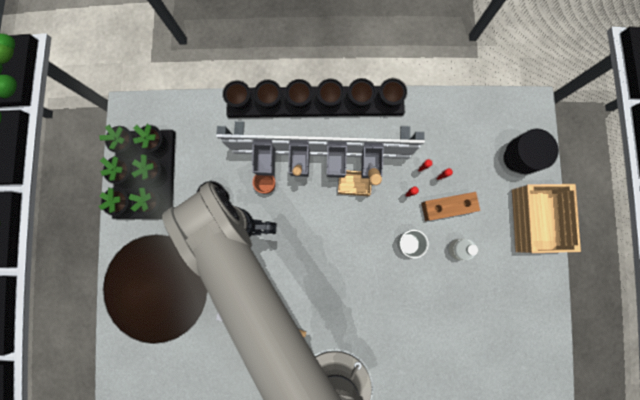

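```bash
python3 -c "
from workcell import *
print(finish_job())"
```

```text
the job is handed in; nothing more can be done
None
```

All four bins hang in the top groove, and both dibbers were dipped and are standing point down in hung bins. I handed the job in at about 61 s of the 210 s allowed.

- **Bins:** each one was tilted to about 40° by pushing its back against the top slat, fed in lip first, turned down and released. They hang at about −148, −46, +61 and +164 mm along the slatwall.
- **Dibbers:** the long one went first, into the bin at −148, then the short one into the bin at +61. Each tip was about 17 mm above the bench inside the pot for roughly 1.3 s. Both lean forward on their bin's rim.

**Last checks:** every bin sits at the expected height (z 73–75 mm) and within 0.5° of square. The fits show the fronts hanging about 3° low rather than exactly level. I read that as the slack between lip and slat and left it, so it is the one thing that could count against the job.

The pot stands upright where it was, and the other bench items looked unmoved. The twine was hidden under the arm in the last top view. The first bin needed a second try at entry, with about 20 N at the wrist against the slat. The gripper was clear of everything at hand-in.

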